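# Check the spring scale and put the weights away

### The arm

A 6-joint arm with a two-finger parallel gripper is mounted at the origin on the work surface. World frame = base frame: x ahead of the robot, y to its left, z up, the work surface at z = 0. Lengths are in m, angles in rad, forces in N, time in s.
With the tool pointing down it reaches from about 0.35 to 0.85 m from the base axis. Payload 8.1 kg.
Tool frame: the origin (TCP) lies on the centre line of the jaws, within the pads' length; the fingertips stand robot.tip_extent ahead of it and the grasp point (between the pads) lies 11 mm behind it (robot.tip_extent is the distance from the TCP to the fingertips, in m); y points along the fingers, z is the direction in which the jaws open and shut, and the axes are right-handed (so a half turn about y gives the same grasp; the last joint's range is limited). The gripper opens to 93 mm and grips with 3 to 60 N. Pads are 15 mm wide; open, the fingers measure 128 mm over their backs; the gripper's body (75 mm by 188 mm) begins 65 mm behind the grasp point.
Start: joints at [-1.25, 0.13, 1.488, -0, 1.523, -0.085], TCP at [0.237, -0.551, 0.227] pointing down, gripper open.
Joint ranges: [-2.96, 2.96], [-0.89, 2.26], [0.02, 2.5], [-1.34, 4.48], [0, 2.73], [-2.66, 2.66]. Speed limits (rad/s): [2.39, 2.39, 2.79, 3.14, 3.14, 3.14].

### API

Orientations are given as a rotation vector (axis times angle).
In Python, from plant import monitor, optics, robot gives the robot as it stands.
- The arm moves only by the shell command python3 -m inch 'ROWS' [OPENING] [FORCE]. ROWS is JSON, a list that holds one entry, the list of rows, each a list of 6 numbers: the shift along the tool's x, y, z in mm, then the turn, a rotation vector about the tool's x, y, z in rad. A call has 1 to 8 rows; each row shifts and turns the commanded pose from where the row before left it, along the tool's axes as they then stand; what a row does not reach is not made up. A row lasts 1/8 s, in which the tool goes at most 62.5 mm and 10.7 degrees, less where a joint would pass 70% of its speed; a pose out of reach is approached as far as the arm can. A call is refused whole if a number of a shift passes 62.5 or a number of a turn 0.188, either way. A call with a gripper value outside its range is refused whole. OPENING is the finger opening in mm, from 0 to 93, set as the call begins (- or left out, the last holds). The fingers move at their own pace and stop on an object; FORCE is the grip in N (left out, the last holds). Time passes only in rows, so rows that do not move let the fingers close. It gives the time, the measured TCP pose, the force and the opening at its end, in the units of the state.
- monitor.read_state(): the state, without advancing time (a new reading comes with each control period).
- optics.read_camera(name): name is "scene" or "top" or "wrist"; returns a dict with "image" (384x512x3 uint8, blue, green, red), "fx", "fy", "cx", "cy" (pixels), "rvec" (rotation vector, rad) and "tvec" (3), from world to camera coordinates, as OpenCV has them. Camera axes: x right, y down, z forward; pixel columns grow to the right and rows downward; lengths in m; the calibration is good to about 2 mm. A picture is of the moment at which its call begins. There is no depth.
- robot.close_job(): hands the job in, once; it reports no verdict.
The state is a dict: "t": time; "q": joint angles; "dq": joint speeds; "joint_torque": joint torques, N m; "tool_pos": TCP position; "orientation": TCP orientation; "force": force on the tool from outside, world axes, zero at the start; "wrist_torque": the same for the moment, N m; "opening": finger opening in m.
Only numpy, scipy, OpenCV 4.12 (cv2) and the standard library are available. Lean on these libraries where they do the work, as an engineer would, in place of code of your own. Each camera call takes 0.05 s, during which the arm holds its last target.

### The job

The steel check weights have been left out on the turntable. Lift the lid off the weight box by its knob and lay it flat on the rubber mat, then check the spring scale with the weights one at a time, smallest first: stand each gently upright in the middle of the pan, let go and let the pan settle, then lift it off and stand it upright in the box before taking the next. When all are away, lay the lid squarely back on the box so that it covers it all round; never drive the pan down onto its stop, and leave everything else on the bench where it is.

Things in the scene. Friction and masses are not known exactly. Their poses are not given: they have to be found in the camera images.
- lid: loose dark wooden lid of the weight box, a flat plate 296 (x) x 136 (y) x 8 mm, 0.2 to 0.4 kg, with a round steel knob in its middle: neck 18 mm across, head 30 mm across from 26 to 48 mm above the plate's underside. Origin: centre of the underside; x along its length. It starts on the box; it has no locating lip.
- box: fixed wooden weight box, open on top, 276 (x) x 116 (y) outside, 85 mm tall, walls and floor about 6 mm, empty at the start. Origin: centre of its underside; x along its length. Three weights fit in a row along x, e.g. at x = -80, 0 and +80 mm.
- mat: fixed black rubber mat, 310 (x) x 150 (y) x 4 mm, flat on the bench, beside the box; on either side of it from start to start. Origin: centre of its underside; x along its length.
- turntable: freely spinning turntable: a grey disc 250 mm across whose top is 24 mm above the bench, on a fixed black foot. Origin: centre of the foot's underside, on the axis. The disc turns at a touch; the weights stand on it about 60 mm from the axis.
- scale: fixed green sprung scale, housing 150 (x) x 160 (y) x 50 mm, dials on its ends. Origin: centre of its underside.
- pan_center (a point): centre of the upper face of the scale's round flat steel pan, 144 mm across, no rim, with a dark ring 80 mm across round the centre. 86 mm above the bench when empty; moves with the pan.
- pan (a joint): how far the pan is pressed down, m: 0 empty, 0.022 on its hard stop. Spring 650 N/m after a preload of about 0.8 N, well damped; the pan moves straight up and down and does not turn.
- weight_s: smallest and lightest of the steel check weights, 400 g: a round body 40 mm across and 30 mm tall, then a neck 16 mm across and 10 mm long, then a round knob head 24 mm across and 22 mm tall (head from 40 to 62 mm above the foot; total height 62). Origin: centre of the underside; z up along the axis. May be absent (None). On the pan it sinks it by about 5 mm.
- weight_m: middle of the steel check weights, 630 g: a round body 50 mm across and 34 mm tall, then a neck 16 mm across and 10 mm long, then a round knob head 24 mm across and 22 mm tall (head from 44 to 66 mm above the foot; total height 66). Origin: centre of the underside; z up along the axis. May be absent (None). On the pan it sinks it by about 8 mm.
- weight_l: largest and heaviest of the steel check weights, 900 g: a round body 60 mm across and 36 mm tall, then a neck 16 mm across and 10 mm long, then a round knob head 24 mm across and 22 mm tall (head from 46 to 68 mm above the foot; total height 68). Origin: centre of the underside; z up along the axis. May be absent (None). On the pan it sinks it by about 12 mm.
- dish: bystander: glass dish 110 mm across, 40 mm tall. Origin: centre of the underside.
- square: bystander: steel engineer square, stock 100 x 18 x 14 mm along x about the origin, thin blade 150 mm long towards +y. Origin: underside of the stock's middle.
- clamp_a: bystander: wooden spring clamp 150 x 45 x 20 mm, along its x, lying near the robot. Origin: centre of the underside.
- clamp_b: bystander: a second, like clamp_a, lying at the far side.
- brush: bystander: silicone brush with a handle, 190 mm, along its x, lying near the robot.
- glue: bystander: white plastic bottle, 60 mm across, 150 mm tall. Origin: centre of the underside.
There are look-alikes about, which are no part of the job. What is shaped like the weight_l but orange or turquoise is not meant.

How it is judged:
By the outcome, as a careful person would: the job done as asked, in the order asked, and still so for the second after the job is handed in, with the robot touching nothing.
Of weight_s, weight_m, weight_l only 2 to 3 are there at a start; the rules pass over those that are not, and their reading is None.
At some moment in a run one of weight_s, weight_m, weight_l, lid may be knocked a few centimetres aside while the robot is not near it.
It also fails if it takes over 210 s, if anything falls off the work surface, if the arm or the gripper's body presses on something with over 40 N, if the wrist force passes 120 N, or if a joint passes its speed limit or range.

## Working session

There is one attempt and no reset: what is moved stays moved. The work goes in short steps, Python scripts to look and compute and a shell command to move; the robot and the scene stay as the last step left them, time stands still between calls to the robot, and variables do not carry over. Pictures are saved under pics/ and viewed, and the job is handed in when it is done.

```bash
ls; mkdir -p pics; cat > h.py <<'E'
import numpy as np, cv2
from plant import monitor, optics, robot
def cam(n,save=None,crop=None,k=1):
    c=optics.read_camera(n); im=c["image"]
    if save:
        o=im
        if crop: x0,y0,x1,y1=crop; o=im[y0:y1,x0:x1]
        if k!=1: o=cv2.resize(o,None,fx=k,fy=k,interpolation=cv2.INTER_CUBIC)
        cv2.imwrite("pics/"+save,o)
    return c
def px2w(c,u,v,z):
    R,_=cv2.Rodrigues(np.array(c["rvec"],float)); t=np.array(c["tvec"],float).ravel()
    o=-R.T@t; d=R.T@np.array([(u-c["cx"])/c["fx"],(v-c["cy"])/c["fy"],1.])
    return o+d*(z-o[2])/d[2]
def w2px(c,p):
    R,_=cv2.Rodrigues(np.array(c["rvec"],float)); q=R@np.array(p,float)+np.array(c["tvec"],float).ravel()
    return np.array([c["fx"]*q[0]/q[2]+c["cx"],c["fy"]*q[1]/q[2]+c["cy"]])
def toolR():
    return cv2.Rodrigues(np.array(monitor.read_state()["orientation"],float))[0]
def rel(p):
    "shift in tool axes, mm, to bring TCP to world p"
    s=monitor.read_state(); return toolR().T@(np.array(p)-np.array(s["tool_pos"]))*1000
E
python3 - <<'E'
from h import *
np.set_printoptions(precision=4,suppress=True)
s=monitor.read_state(); print(s); print(toolR()); print(robot.tip_extent)
for n in("scene","top","wrist"):
    c=cam(n,n+"0.png",k=1.5); R=cv2.Rodrigues(np.array(c["rvec"],float))[0]; print(n,-R.T@np.array(c["tvec"]).ravel(),c["fx"])
E
```

```text
pics
{'t': 0.0, 'q': array([-1.2504,  0.1311,  1.4893, -0.    ,  1.523 , -0.0854]), 'dq': array([-0.0004,  0.0019,  0.0001,  0.0018, -0.0003, -0.0013]), 'joint_torque': array([  0.0013, -55.9845, -49.1755,   0.0769,   0.0355,  -0.0002]), 'tool_pos': array([ 0.2367, -0.5507,  0.2256]), 'orientation': array([-0.4113,  2.0001, -1.9965]), 'force': array([-0.3797, -1.0174,  0.1018]), 'wrist_torque': array([ 0.0149, -0.0117,  0.0374]), 'opening': 0.09306453215825541}
[[-0.9188 -0.0006  0.3947]
 [-0.3947  0.0017 -0.9188]
 [-0.0001 -1.     -0.0018]]
0.008
scene [1.4813 0.7714 0.8703] 484.61277404047956
top [0.4011 0.0894 1.2059] 368.72349753613344
wrist [ 0.3015 -0.5238  0.3828] 283.6806518247446
```

View pics/scene0.png

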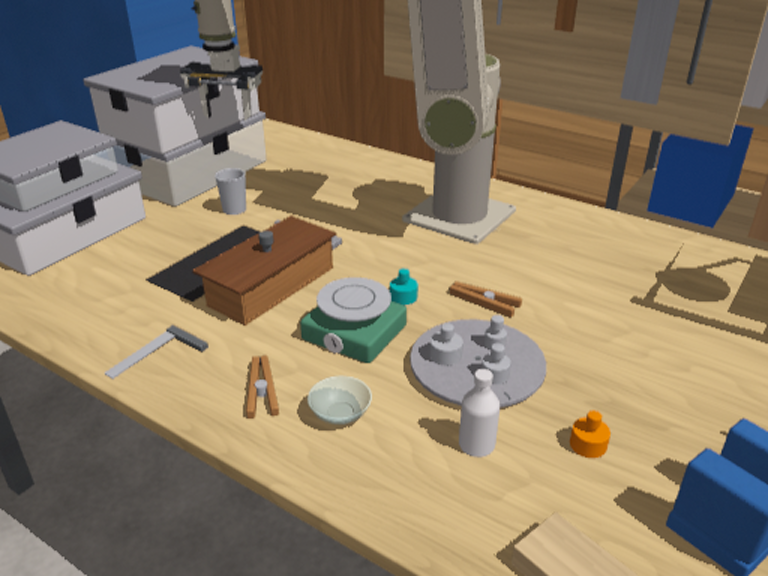

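View pics/top0.png

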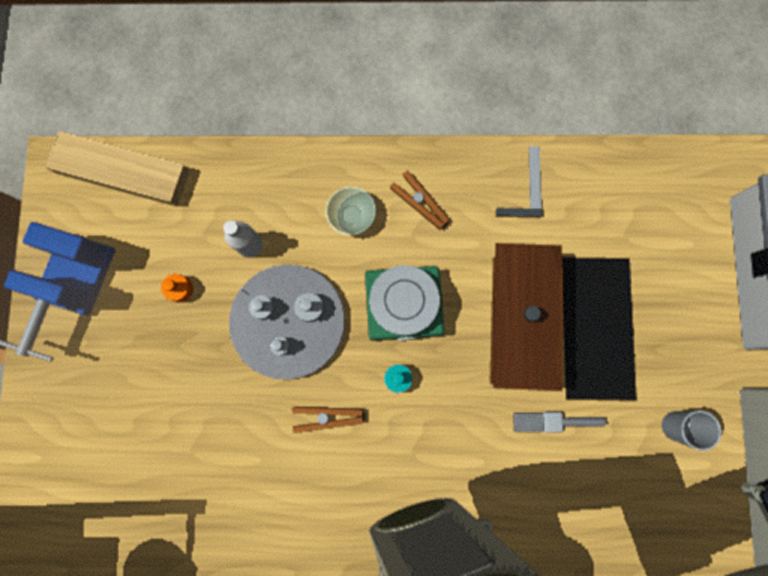

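View pics/wrist0.png

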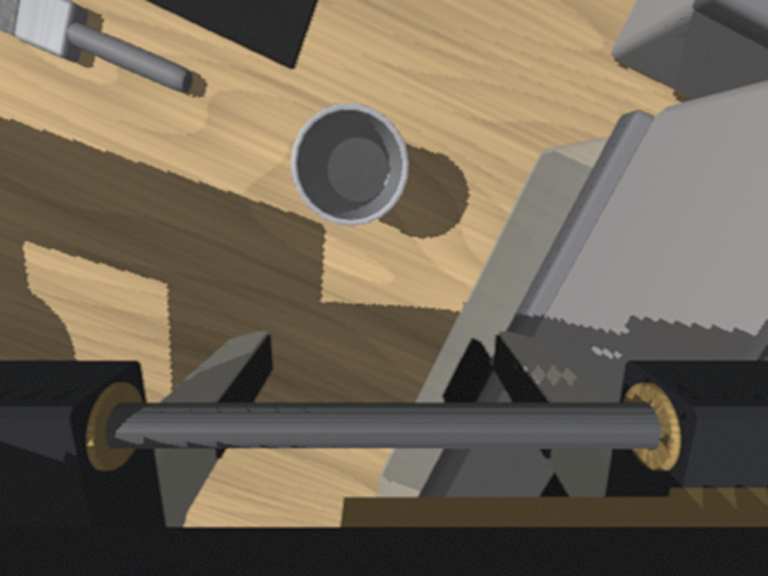

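```bash
python3 - <<'E'
from h import *
np.set_printoptions(precision=4,suppress=True)
c=cam("top")
im=c["image"]
a=cv2.resize(im[165:265,145:300],None,fx=5,fy=5,interpolation=cv2.INTER_CUBIC); cv2.imwrite("pics/c1.png",a)
a=cv2.resize(im[155:275,315:430],None,fx=5,fy=5,interpolation=cv2.INTER_CUBIC); cv2.imwrite("pics/c2.png",a)
E
```

```text
(no output)
```

View pics/c1.png

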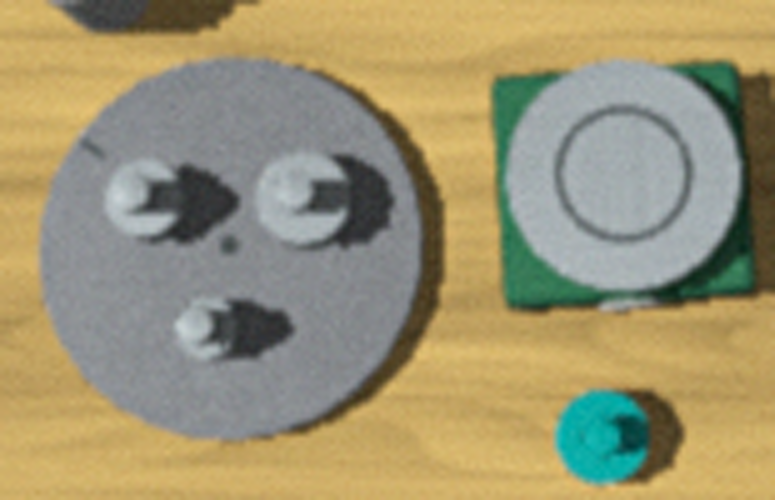

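View pics/c2.png

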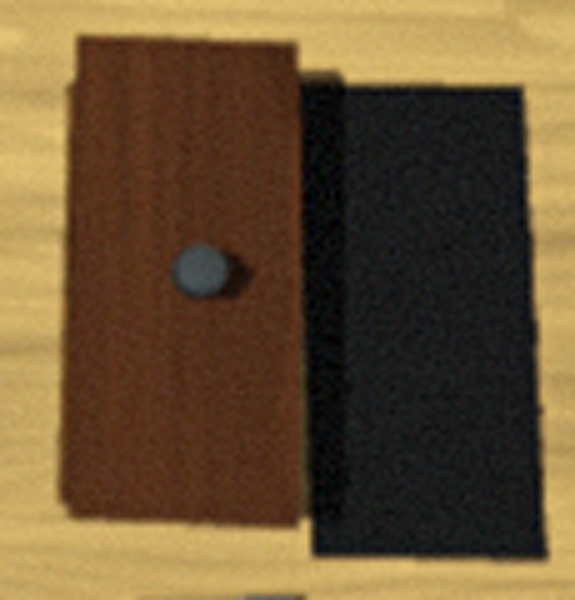

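```bash
python3 - <<'E'
from h import *
np.set_printoptions(precision=4,suppress=True)
c=cam("top")
def P(n,x,y,ox,oy,z): 
    p=px2w(c,ox+(x+.5)/5-.5,oy+(y+.5)/5-.5,z); print(n,p); return p
f=lambda n,x,y,z:P(n,x,y,145,165,z)
g=lambda n,x,y,z:P(n,x,y,315,155,z)
for n,x,y,h in(("s",200,322,62),("m",131,190,66),("l",293,189,68),("turq",602,435,44)): f(n,x,y,.024+h/1e3 if n!="turq" else .068)
f("axis",229,244,.024); f("pan",623,173,.086); f("panC",624,175,.086)
a=[g("lid",*p,.093) for p in((78,37),(297,43),(302,524),(67,514))]; L=np.mean(a,0);print(L)
print(np.degrees(np.arctan2(*(a[0]-a[3])[[1,0]])),np.degrees(np.arctan2(*(a[1]-a[2])[[1,0]])),[np.linalg.norm(a[i]-a[i-1]) for i in range(4)])
g("knob",201,270,.093+.04-.0)
m=[g("mat",*p,.004) for p in((522,88),(547,556),(313,556))]
print("matc",(m[0]+m[2])/2,np.degrees(np.arctan2(*(m[0]-m[1])[[1,0]])),np.linalg.norm(m[0]-m[1]),np.linalg.norm(m[2]-m[1]))
g("boxBL",59,500,.0);g("boxTL",72,85,.0)
E
```

```text
s [0.4634 0.3299 0.086 ]
m [0.5436 0.3744 0.09  ]
l [0.5444 0.2744 0.092 ]
turq [0.3971 0.0851 0.068 ]
axis [0.5172 0.3262 0.024 ]
pan [0.556  0.0728 0.086 ]
panC [0.5547 0.0722 0.086 ]
lid [ 0.6715 -0.1147  0.093 ]
lid [ 0.6681 -0.2488  0.093 ]
lid [ 0.3766 -0.2401  0.093 ]
lid [ 0.3815 -0.1017  0.093 ]
[ 0.5244 -0.1763  0.093 ]
-2.570243011931375 -1.7021683407031578 [np.float64(0.29037082011467097), np.float64(0.1340658771376107), np.float64(0.2915606017097475), np.float64(0.1384659720229116)]
knob [ 0.5229 -0.1756  0.133 ]
mat [ 0.6593 -0.4222  0.004 ]
mat [ 0.3558 -0.4204  0.004 ]
mat [ 0.3546 -0.2726  0.004 ]
matc [ 0.507  -0.3474  0.004 ] -0.32227650596921875 0.3035811770740424 0.14784412407901482
boxBL [ 0.3887 -0.1127  0.    ]
boxTL [ 0.6614 -0.1271  0.    ]
```

Candidates for weights, in top0.png: grey s (280,346), m (262,308) and l (308,306) on the turntable. The look-alikes are turquoise (399,378) and orange (176,288), so I exclude both. Crop c1 shows grey bodies about 62, 76 and 93 px wide, matching 40, 50 and 60 mm. The lid knob is at (201,270) in c2. First I align the tool and move above the knob.

```bash
python3 -m inch '[[[0,0,0,0,0.135,0],[0,0,0,0,0.135,0],[0,0,0,0,0.135,0],[0,0,0,0,0,0]]]' 60
python3 - <<'E'
from h import *
np.set_printoptions(precision=3,suppress=True)
print(toolR(),rel([.523,-.1755,.20]),monitor.read_state()["q"])
E
```

```text
t: 0.75
tool_pos: [0.2368, -0.5512, 0.2265]
orientation: [-0.002, 2.221, -2.22]
force: [0.0, 0.4, 0.4]
opening: 0.061
[[-1.    -0.     0.002]
 [-0.002  0.    -1.   ]
 [ 0.    -1.    -0.   ]] [-286.755   26.557 -375.217] [-1.25   0.131  1.488  0.     1.523  0.319]
```

```bash
python3 -m inch '[[[-36,3,-47,0,0,0],[-36,3,-47,0,0,0],[-36,3,-47,0,0,0],[-36,3,-47,0,0,0],[-36,3,-47,0,0,0],[-36,3,-47,0,0,0],[-35,3,-46,0,0,0],[-35,3,-46,0,0,0]]]'
python3 -m inch '[[[0,0,0,0,0,0],[0,0,0,0,0,0]]]'
python3 - <<'E'
from h import *
np.set_printoptions(precision=3,suppress=True)
print(toolR(),rel([.523,-.1755,.20]),monitor.read_state()["q"])
cam("wrist","w1.png",k=1.5);cam("top","t1.png",crop=(145,150,440,280),k=2.7)
E
```

```text
t: 1.75
tool_pos: [0.5236, -0.1754, 0.2028]
orientation: [-0.005, 2.219, -2.219]
force: [-0.2, -0.6, -0.7]
opening: 0.0598
t: 2.0
tool_pos: [0.5224, -0.177, 0.2025]
orientation: [-0.005, 2.219, -2.22]
force: [0.4, 0.2, -0.0]
opening: 0.0601
[[-1.    -0.001  0.004]
 [-0.004 -0.    -1.   ]
 [ 0.001 -1.     0.   ]] [-0.609  2.491 -1.548] [-0.419  0.012  1.656 -0.001  1.474  1.148]
```

View pics/w1.png

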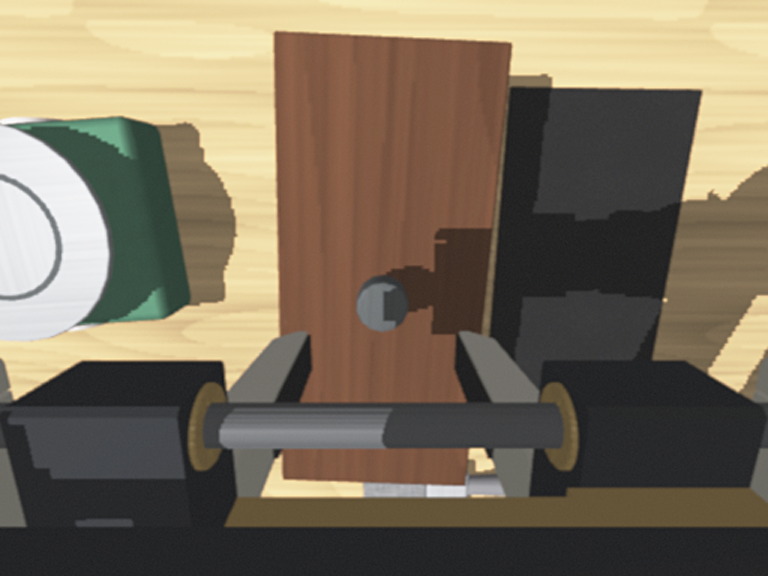

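View pics/t1.png

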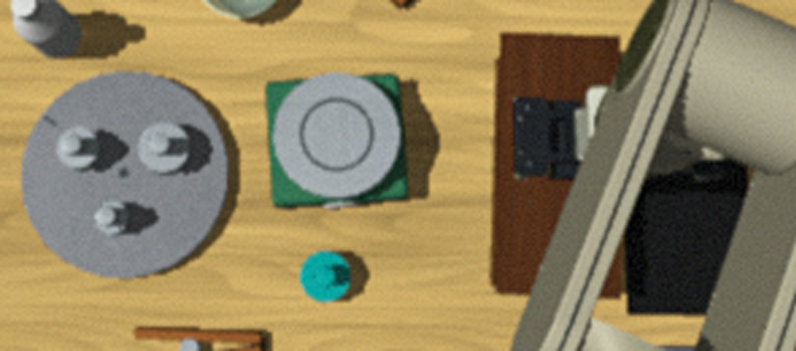

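```bash
python3 - <<'E'
from h import *
np.set_printoptions(precision=4,suppress=True)
c=cam("wrist")
for n,u,v,z in(("knob",381,304,.133),("lTL",275,32,.093),("lTR",511,43,.093),("lBL",284,477,.093),("mTR",702,91,.004),("mR",653,358,.004)): print(n,px2w(c,(u+.5)/1.5-.5,(v+.5)/1.5-.5,z))
print(rel([.523,-.1755,.20]))
E
```

```text
knob [ 0.5256 -0.1773  0.133 ]
lTL [ 0.6724 -0.1181  0.093 ]
lTR [ 0.6667 -0.2505  0.093 ]
lBL [ 0.382  -0.1059  0.093 ]
mTR [ 0.6583 -0.424   0.004 ]
mR [ 0.4367 -0.4217  0.004 ]
[-1.0168  2.7234 -2.7576]
```

```bash
python3 -m inch '[[[-2,30,-1,0,0,0],[0,30,0,0,0,0],[0,20,0,0,0,0],[0,10,0,0,0,0],[0,0,0,0,0,0]]]'
python3 -m inch '[[[0,0,0,0,0,0],[0,0,0,0,0,0],[0,0,0,0,0,0],[0,0,0,0,0,0],[0,0,0,0,0,0]]]' 0 40
```

```text
t: 2.78
tool_pos: [0.5243, -0.1763, 0.1124]
orientation: [0.001, -2.222, 2.221]
force: [-0.2, -0.5, 0.2]
opening: 0.0601
t: 3.4
tool_pos: [0.5249, -0.1762, 0.1131]
orientation: [-0.0, 2.22, -2.221]
force: [-0.6, -0.6, 3.7]
opening: 0.0291
```

```bash
python3 -m inch '[[[0,-5,0,0,0,0],[0,-20,0,0,0,0],[0,-30,0,0,0,0],[0,-25,0,0,0,0],[0,0,0,0,0,0]]]'
python3 - <<'E'
from h import *
cam("wrist","w2.png",k=1.5)
E
```

```text
t: 4.03
tool_pos: [0.5263, -0.1768, 0.1963]
orientation: [0.005, 2.216, -2.221]
force: [0.1, -0.1, -3.8]
opening: 0.0294
```

View pics/w2.png

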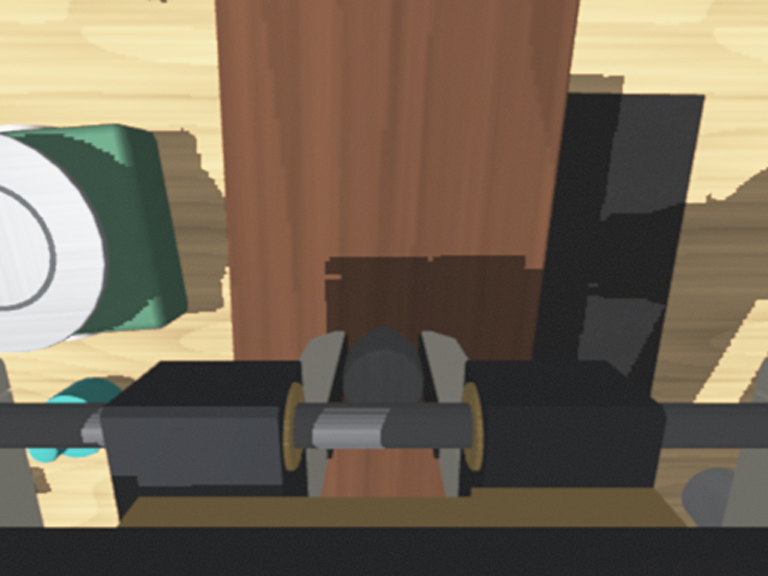

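```bash
python3 -m inch '[[[3,0,20,0,-0.005,0],[3,0,30,0,-0.01,0],[3,0,35,0,-0.01,0],[3,0,35,0,-0.01,0],[3,0,30,0,0,0],[3,0,20,0,0,0],[0,0,0,0,0,0],[0,0,0,0,0,0]]]'
python3 - <<'E'
from h import *
cam("wrist","w3.png",k=1.5); cam("top","t3.png",crop=(280,140,450,290),k=4); print(monitor.read_state()["tool_pos"])
E
```

```text
t: 5.08
tool_pos: [0.51, -0.3454, 0.1921]
orientation: [-0.04, 2.205, -2.202]
force: [0.7, 0.6, -2.6]
opening: 0.029
[ 0.51023076 -0.34526985  0.19247548]
```

View pics/w3.png

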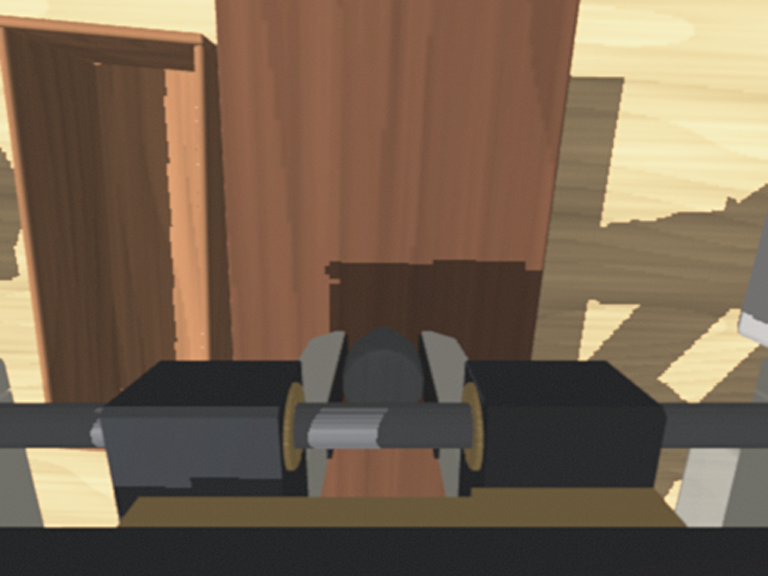

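View pics/t3.png

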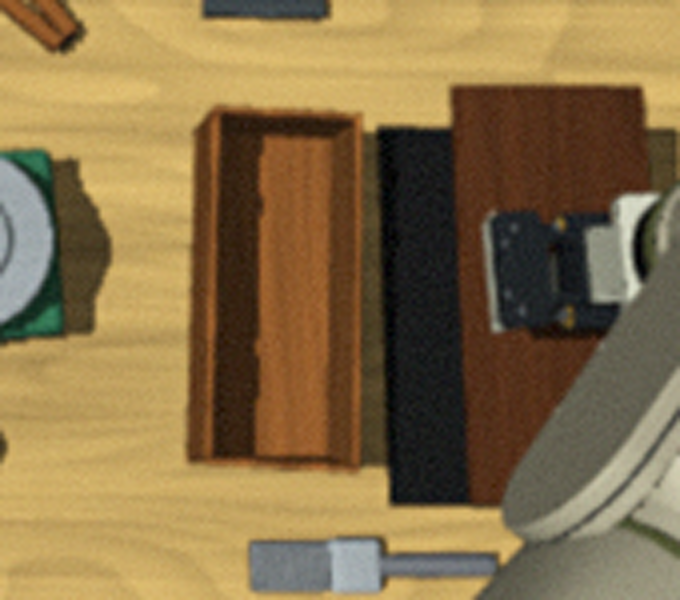

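```bash
python3 - <<'E'
from h import *
np.set_printoptions(precision=4,suppress=True)
c=cam("top")
P=lambda n,x,y,z:print(n,px2w(c,280+(x+.5)/4-.5,140+(y+.5)/4-.5,z))
P("mTL",379,129,.004);P("mBL",391,503,.004)
P("bTL",216,109,.085);P("bTR",361,114,.085);P("bBR",360,467,.085);P("bBL",210,461,.085)
P("lTL",451,86,.172);P("lTR",642,87,.172);P("lBL",470,503,.172)
cv2.imwrite("pics/b3.png",cv2.resize(c["image"][155:270,320:385],None,fx=5,fy=5,interpolation=cv2.INTER_CUBIC))
E
```

```text
mTL [ 0.66   -0.2759  0.004 ]
mBL [ 0.356  -0.2732  0.004 ]
bTL [ 0.658  -0.1264  0.085 ]
bTR [ 0.6544 -0.2379  0.085 ]
bBR [ 0.3852 -0.2269  0.085 ]
bBL [ 0.3889 -0.1155  0.085 ]
lTL [ 0.6553 -0.2771  0.172 ]
lTR [ 0.6549 -0.4121  0.172 ]
lBL [ 0.3627 -0.2763  0.172 ]
```

View pics/b3.png

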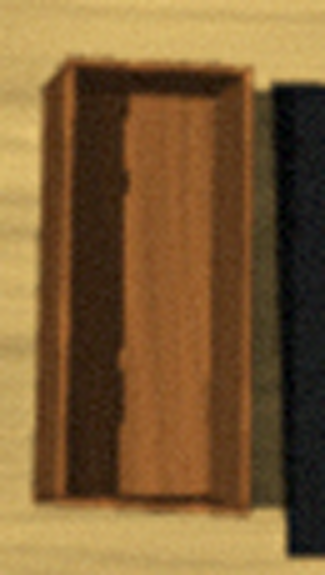

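```bash
python3 -m inch '[[[1,30,3,0,0,0],[1,40,0,0,0,0],[0,40,0,0,0,0],[0,30,0,0,0,0],[0,10,0,0,0,0],[0,3,0,0,0,0],[0,0,0,0,0,0],[0,0,0,0,0,0]]]'
```

```text
t: 6.22
tool_pos: [0.5091, -0.3501, 0.0413]
orientation: [-0.037, 2.2, -2.204]
force: [0.4, -0.4, -2.4]
opening: 0.0294
```

```bash
python3 -m inch '[[[0,4,-1,0,0,0],[0,2,0,0,0,0],[0,1,0,0,0,0],[0,1,0,0,0,0],[0,0,0,0,0,0]]]'
python3 -m inch '[[[0,1,0,0,0,0],[0,0,0,0,0,0]]]'
```

```text
t: 6.85
tool_pos: [0.5081, -0.3485, 0.0322]
orientation: [-0.039, 2.203, -2.203]
force: [-2.6, 2.6, 2.9]
opening: 0.0295
t: 7.1
tool_pos: [0.5082, -0.3485, 0.0321]
orientation: [-0.04, 2.203, -2.203]
force: [-6.1, 5.2, 11.5]
opening: 0.0292
```

Contact. I release to 55 mm, rise, and look.

```bash
python3 -m inch '[[[0,-1,0,0,0,0],[0,0,0,0,0,0],[0,0,0,0,0,0],[0,0,0,0,0,0],[0,-10,0,0,0,0],[0,-30,0,0,0,0],[0,-50,0,0,0,0],[0,-60,0,0,0,0]]]' 55
python3 -m inch '[[[0,-20,-40,0,0,0],[0,0,-60,0,0,0],[0,0,-60,0,0,0],[0,0,-60,0,0,0],[0,0,-60,0,0,0],[0,0,-60,0,0,0],[0,0,-50,0,0,0],[0,0,0,0,0,0]]]'
python3 - <<'E'
from h import *
cam("top","t4.png",crop=(145,140,450,290),k=2.6)
E
```

```text
t: 8.1
tool_pos: [0.5074, -0.3479, 0.1826]
orientation: [-0.041, 2.205, -2.203]
force: [-0.0, -0.9, 0.7]
opening: 0.0547
t: 9.1
tool_pos: [0.4939, 0.0444, 0.2026]
orientation: [-0.044, 2.201, -2.2]
force: [0.4, -0.1, -0.5]
opening: 0.0551
```

View pics/t4.png

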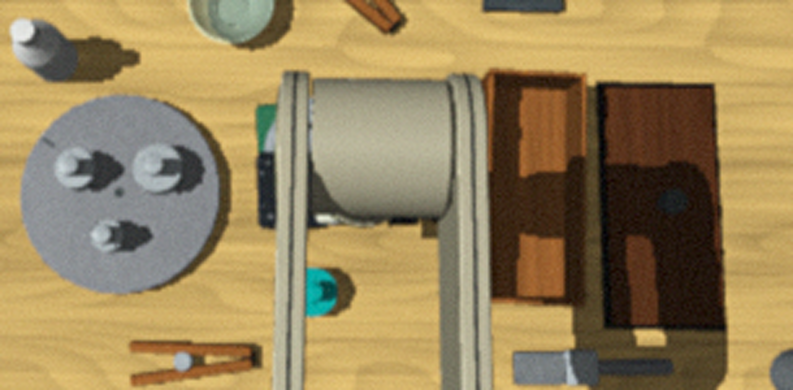

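```bash
python3 -m inch '[[[0,0,0,0,0.036,0],[5,0,-45,0,0,0],[5,0,-50,0,0,0],[5,0,-50,0,0,0],[5,0,-50,0,0,0],[5,0,-50,0,0,0],[5,0,-40,0,0,0],[0,0,0,0,0,0]]]'
python3 - <<'E'
from h import *
np.set_printoptions(precision=4,suppress=True)
print(toolR(),rel([.4634,.3299,.15]),monitor.read_state()["q"])
cam("wrist","w5.png",k=1.5);cam("top","t5.png",crop=(145,160,300,270),k=5)
E
```

```text
t: 10.15
tool_pos: [0.4644, 0.3272, 0.2014]
orientation: [-0.0, -2.221, 2.221]
force: [-0.4, -0.6, 0.4]
opening: 0.0548
[[-1.     -0.0003 -0.0006]
 [ 0.0006  0.0001 -1.    ]
 [ 0.0003 -1.     -0.0001]] [ 1.0296 51.4351 -2.6759] [0.5233 0.0576 1.6117 0.0003 1.4726 2.0947]
```

View pics/w5.png

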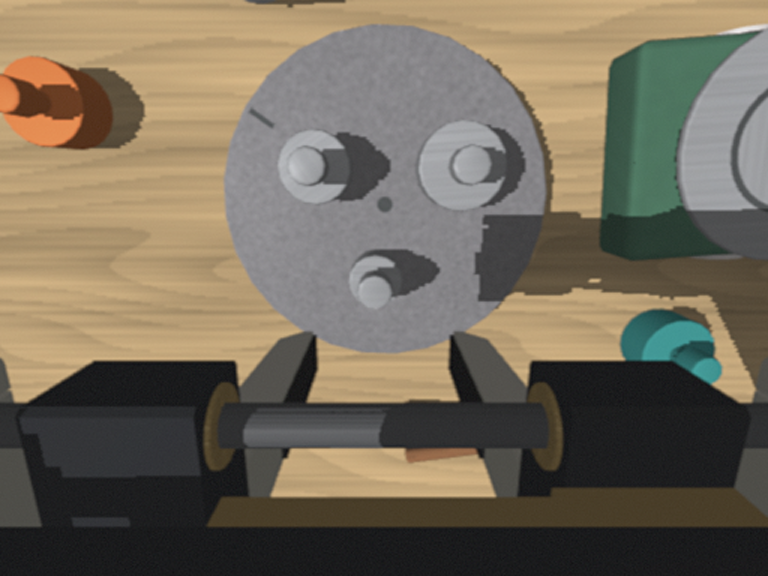

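```bash
python3 - <<'E'
from h import *
np.set_printoptions(precision=4,suppress=True)
c=cam("wrist")
for n,u,v,z in(("s",374,290,.086),("m",306,166,.090),("l",472,165,.092),("axis",385,204,.024)): print(n,px2w(c,(u+.5)/1.5-.5,(v+.5)/1.5-.5,z))
print(monitor.read_state()["tool_pos"])
E
```

```text
s [0.4646 0.3307 0.086 ]
m [0.5434 0.3711 0.09  ]
l [0.5436 0.271  0.092 ]
axis [0.5171 0.323  0.024 ]
[0.4649 0.3248 0.2015]
```

```bash
python3 -m inch '[[[0,40,-4,0,0,0],[0,40,0,0,0,0],[0,30,0,0,0,0],[0,15,0,0,0,0],[0,8,0,0,0,0],[0,0,0,0,0,0]]]'
python3 - <<'E'
from h import *
np.set_printoptions(precision=4,suppress=True)
c=cam("wrist","w6.png",k=1.5);print(rel([.464,.3303,.067]))
E
```

```text
t: 11.05
tool_pos: [0.4647, 0.3301, 0.0691]
orientation: [-0.002, -2.221, 2.221]
force: [0.6, 0.5, -0.1]
opening: 0.055
[1.0015 2.7412 0.1721]
```

View pics/w6.png

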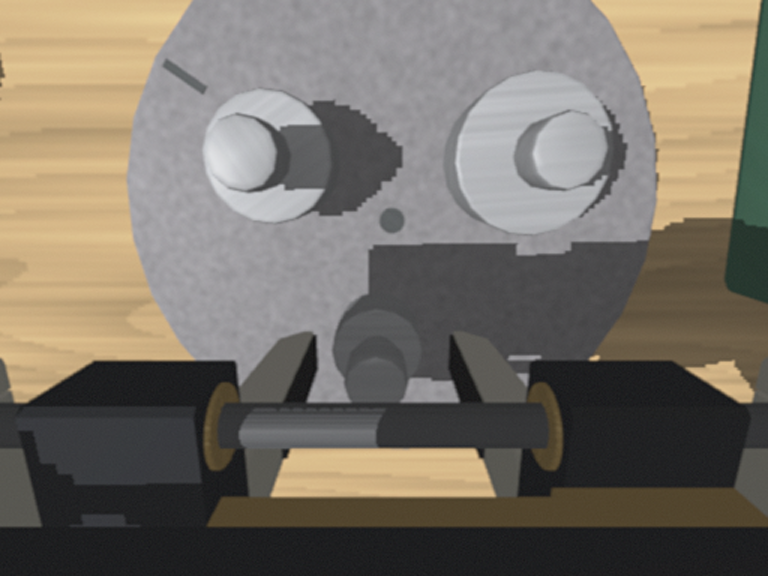

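```bash
python3 -m inch '[[[1,2,-2,0,0,0],[0,0,0,0,0,0]]]'
python3 -m inch '[[[0,0,0,0,0,0],[0,0,0,0,0,0],[0,0,0,0,0,0],[0,0,0,0,0,0],[0,0,0,0,0,0]]]' 0 20
python3 -m inch '[[[0,-3,0,0,0,0],[0,-15,0,0,0,0],[0,-30,0,0,0,0],[0,-30,0,0,0,0],[0,-30,0,0,0,0],[0,0,0,0,0,0],[0,0,0,0,0,0]]]' - 35
python3 - <<'E'
from h import *
np.set_printoptions(precision=4,suppress=True)
c=cam("wrist","w7.png",k=1.5);print(rel([.555,.0725,.175]))
E
```

```text
t: 11.35
tool_pos: [0.4634, 0.3328, 0.0672]
orientation: [0.001, 2.222, -2.22]
force: [-0.5, 0.5, -0.6]
opening: 0.0549
t: 11.98
tool_pos: [0.4632, 0.3323, 0.0666]
orientation: [-0.0, -2.221, 2.221]
force: [0.6, 0.5, -0.5]
opening: 0.0236
t: 12.85
tool_pos: [0.4627, 0.3321, 0.1737]
orientation: [0.001, -2.22, 2.221]
force: [-0.5, -0.3, -4.9]
opening: 0.0236
[-92.7322  -1.9289 259.295 ]
```

View pics/w7.png

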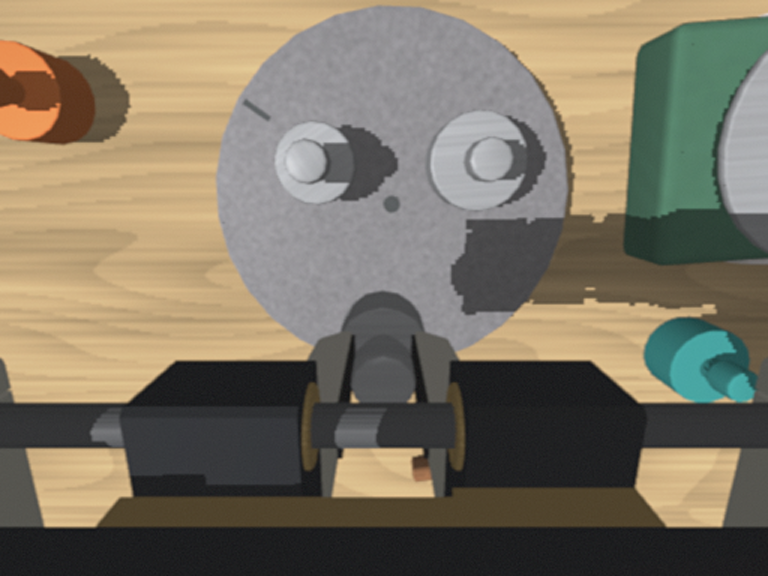

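```bash
python3 -m inch '[[[-12,-5,30,0,0,0],[-16,0,45,0,0,0],[-16,0,45,0,0,0],[-16,0,45,0,0,0],[-16,0,45,0,0,0],[-16,0,45,0,0,0],[0,0,4,0,0,0],[0,0,0,0,0,0]]]'
python3 -m inch '[[[0,0,0,0,0,0]]]'
python3 - <<'E'
from h import *
np.set_printoptions(precision=4,suppress=True)
c=cam("wrist","w8.png",k=1.5);cam("scene","s8.png",crop=(180,140,320,260),k=5);print(rel([.555,.0725,.175]))
E
```

```text
t: 13.9
tool_pos: [0.5542, 0.0733, 0.1781]
orientation: [0.002, -2.22, 2.219]
force: [-0.1, 0.3, -5.0]
opening: 0.0231
t: 14.02
tool_pos: [0.5544, 0.0744, 0.1789]
orientation: [0.003, -2.222, 2.221]
force: [0.0, -0.7, -2.9]
opening: 0.023
[-0.2696  4.3848  1.9686]
```

View pics/w8.png

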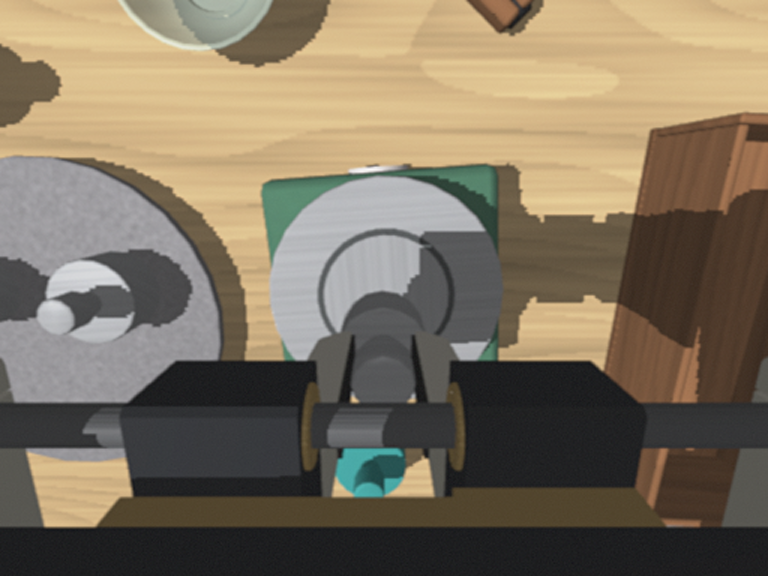

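View pics/s8.png

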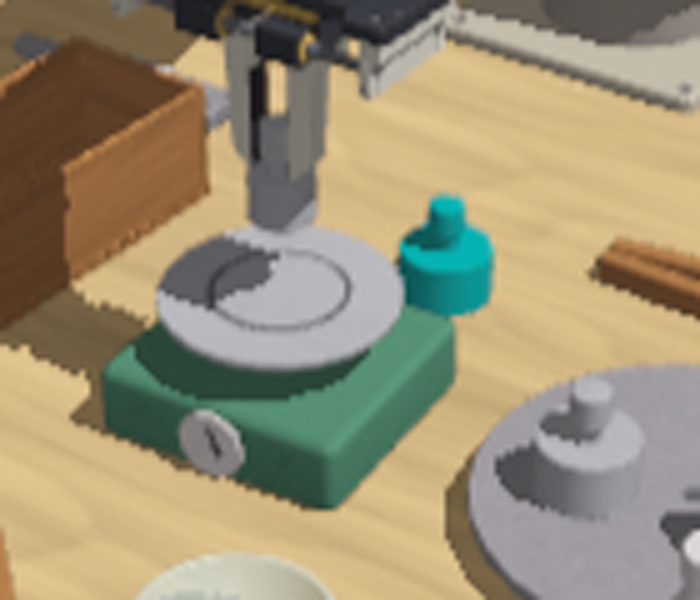

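```bash
python3 - <<'E'
from h import *
np.set_printoptions(precision=4,suppress=True)
c=cam("wrist");q=lambda u,v,z:px2w(c,(u+.5)/1.5-.5,(v+.5)/1.5-.5,z)
print("ring",q(319,293,.086),q(453,293,.086),"top",q(386,229,.086),"pan",q(271,285,.086),q(502,285,.086),q(386,176,.086))
s=monitor.read_state();print(s["tool_pos"])
p=s["tool_pos"]
for d in(-.042,-.012): print(w2px(c,[p[0],p[1],p[2]+d])*1.5)
for y in(-.02,.02): print(w2px(c,[p[0],p[1]+y,p[2]-.012])*1.5)
print(w2px(c,[p[0]+.02,p[1],p[2]-.012])*1.5)
E
```

```text
ring [0.5583 0.1133 0.086 ] [0.5583 0.0316 0.086 ] top [0.5971 0.0725 0.086 ] pan [0.5633 0.1422 0.086 ] [0.5633 0.0022 0.086 ] [0.6271 0.0726 0.086 ]
[0.5548 0.0744 0.1795]
[382.4931 326.3828]
[382.4491 349.9592]
[429.4247 349.9731]
[335.4799 349.9453]
[382.4504 304.9178]
```

```bash
python3 -m inch '[[[-2,15,2,0,0,0],[0,15,0,0,0,0],[0,10,0,0,0,0],[0,5,0,0,0,0],[0,0,0,0,0,0],[0,0,0,0,0,0]]]'
python3 -m inch '[[[0,2,0,0,0,0],[0,1,0,0,0,0],[0,1,0,0,0,0],[0,1,0,0,0,0],[0,0,0,0,0,0],[0,0,0,0,0,0]]]'
```

```text
t: 14.92
tool_pos: [0.5575, 0.0713, 0.1352]
orientation: [0.001, 2.221, -2.221]
force: [0.4, 0.9, -3.8]
opening: 0.0229
t: 15.68
tool_pos: [0.5572, 0.0713, 0.1297]
orientation: [-0.0, -2.221, 2.221]
force: [-0.2, -0.3, -4.2]
opening: 0.0234
```

```bash
python3 -m inch '[[[0,1,0,0,0,0],[0,1,0,0,0,0],[0,1,0,0,0,0],[0,0,0,0,0,0],[0,0,0,0,0,0]]]'
python3 -m inch '[[[0,0.7,0,0,0,0],[0,0.7,0,0,0,0],[0,0.7,0,0,0,0],[0,0,0,0,0,0],[0,0,0,0,0,0]]]'
```

```text
t: 16.3
tool_pos: [0.5572, 0.0713, 0.1268]
orientation: [0.001, 2.221, -2.221]
force: [-0.5, 0.8, -2.0]
opening: 0.0238
t: 16.92
tool_pos: [0.5573, 0.0713, 0.1247]
orientation: [0.001, 2.221, -2.221]
force: [0.5, -0.4, -0.2]
opening: 0.0231
```

```bash
python3 -m inch '[[[0,0,0,0,0,0],[0,0,0,0,0,0],[0,0,0,0,0,0],[0,0,0,0,0,0],[0,-10,0,0,0,0],[0,-30,0,0,0,0],[0,-20,0,0,0,0],[0,0,0,0,0,0]]]' 50 20
python3 -m inch '[[[0,0,0,0,0,0],[0,0,0,0,0,0],[0,0,0,0,0,0],[0,0,0,0,0,0],[0,0,0,0,0,0],[0,0,0,0,0,0],[0,0,0,0,0,0],[0,0,0,0,0,0]]]'
python3 - <<'E'
from h import *
np.set_printoptions(precision=4,suppress=True)
c=cam("wrist","w9.png",k=1.5);cam("scene","s9.png",crop=(180,140,320,260),k=5);cam("top","t9.png",crop=(145,140,450,290),k=2.6)
E
```

```text
t: 17.92
tool_pos: [0.5588, 0.0714, 0.1873]
orientation: [0.005, 2.219, -2.219]
force: [0.0, 0.3, 0.1]
opening: 0.05
t: 18.92
tool_pos: [0.5572, 0.0713, 0.1846]
orientation: [-0.0, -2.221, 2.221]
force: [-0.5, -0.3, -0.7]
opening: 0.0502
```

View pics/w9.png

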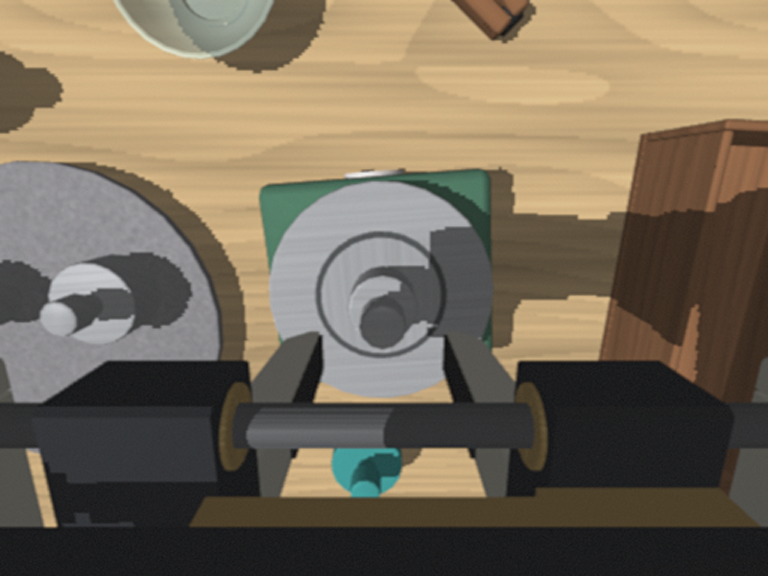

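View pics/s9.png

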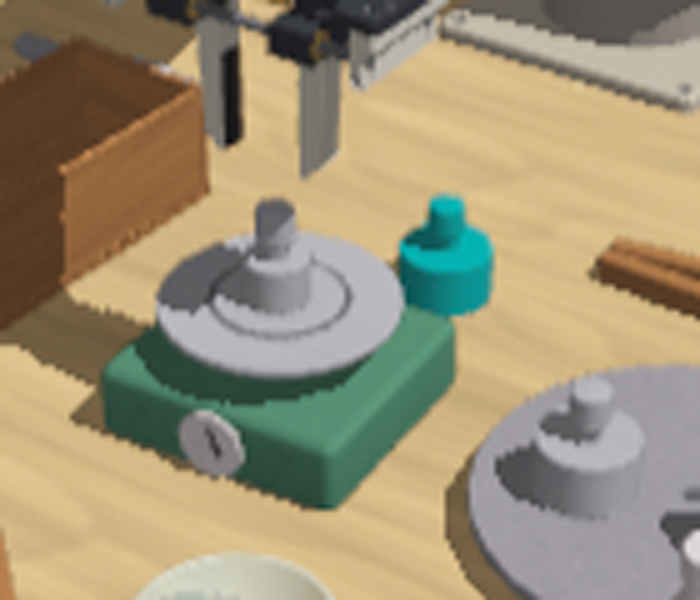

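View pics/t9.png

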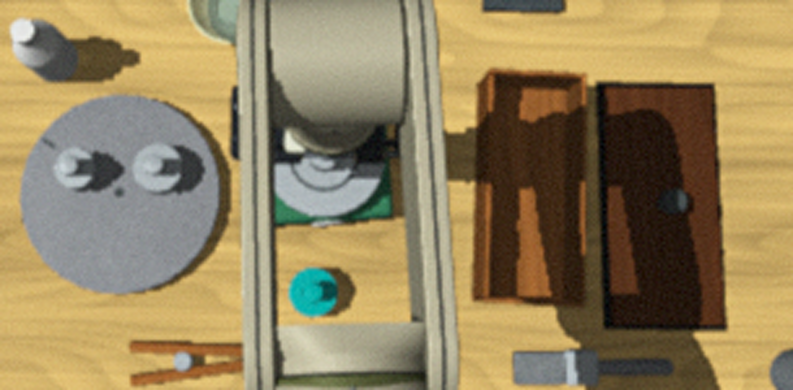

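```bash
python3 -m inch '[[[0,20,0,0,0,0],[0,20,0,0,0,0],[0,12,0,0,0,0],[0,6,0,0,0,0],[0,2,0,0,0,0],[0,0,0,0,0,0]]]'
python3 -m inch '[[[0,0,0,0,0,0],[0,0,0,0,0,0],[0,0,0,0,0,0],[0,0,0,0,0,0],[0,0,0,0,0,0]]]' 0 20
python3 -m inch '[[[0,-2,0,0,0,0],[0,-3,0,0,0,0],[0,-5,0,0,0,0],[0,-15,0,0,0,0],[0,-25,0,0,0,0],[0,-15,0,0,0,0],[0,0,0,0,0,0],[0,0,0,0,0,0]]]' - 35
```

```text
t: 19.82
tool_pos: [0.5575, 0.0713, 0.1249]
orientation: [0.001, 2.221, -2.221]
force: [-0.8, -0.1, 0.6]
opening: 0.05
t: 20.45
tool_pos: [0.5572, 0.0714, 0.1246]
orientation: [0.001, 2.222, -2.221]
force: [0.3, 1.4, 0.6]
opening: 0.0232
t: 21.45
tool_pos: [0.5567, 0.0713, 0.1888]
orientation: [0.001, -2.221, 2.221]
force: [-0.6, 0.6, -4.5]
opening: 0.0236
```

```bash
python3 -m inch '[[[10,0,20,0,0,0],[19,0,41,0,0,0],[19,0,41,0,0,0],[19,0,41,0,0,0],[19,0,41,0,0,0],[19,0,41,0,0,0],[10,0,20,0,0,0],[0,0,0,0,0,0]]]'
python3 -m inch '[[[0,30,0,0,0,0],[0,0,0,0,0,0],[0,0,0,0,0,0]]]'
python3 - <<'E'
from h import *
np.set_printoptions(precision=4,suppress=True)
c=cam("wrist","w10.png",k=1.5);print(rel([.442,-.174,.049]))
E
```

```text
t: 22.45
tool_pos: [0.4403, -0.1753, 0.1887]
orientation: [-0.002, -2.219, 2.219]
force: [1.4, 0.1, -3.1]
opening: 0.0231
t: 22.82
tool_pos: [0.4421, -0.1732, 0.1599]
orientation: [-0.001, 2.222, -2.221]
force: [1.0, -0.4, -3.3]
opening: 0.0232
[  0.6288 111.4494   0.5009]
```

View pics/w10.png

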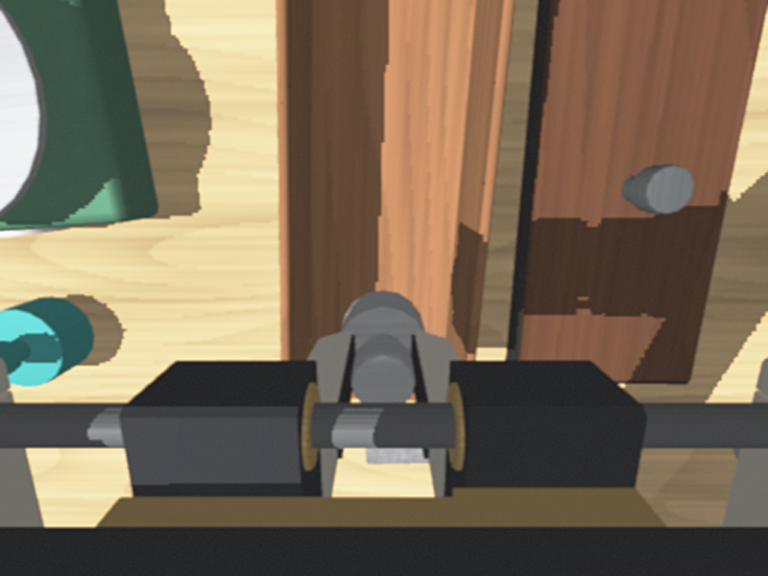

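```bash
python3 -m inch '[[[0,20,0,0,0,0],[0,30,0,0,0,0],[0,30,0,0,0,0],[0,18,0,0,0,0],[0,8,0,0,0,0],[0,0,0,0,0,0],[0,0,0,0,0,0]]]'
python3 -m inch '[[[0,2,0,0,0,0],[0,1,0,0,0,0],[0,1,0,0,0,0],[0,0,0,0,0,0]]]'
```

```text
t: 23.75
tool_pos: [0.443, -0.1741, 0.0548]
orientation: [0.002, 2.22, -2.222]
force: [-0.1, 0.7, -3.9]
opening: 0.0231
t: 24.25
tool_pos: [0.4422, -0.1737, 0.0497]
orientation: [0.001, 2.221, -2.222]
force: [-0.3, 1.1, -2.5]
opening: 0.0233
```

```bash
python3 -m inch '[[[0,1,0,0,0,0],[0,0,0,0,0,0]]]'
python3 -m inch '[[[0,0,0,0,0,0],[0,0,0,0,0,0],[0,0,0,0,0,0],[0,0,0,0,0,0],[0,-10,0,0,0,0],[0,-40,0,0,0,0],[0,-60,0,0,0,0],[0,-45,0,0,0,0]]]' 45 20
python3 - <<'E'
from h import *
c=cam("wrist","w11.png",k=1.5)
E
```

```text
t: 24.5
tool_pos: [0.4425, -0.1738, 0.0497]
orientation: [0.001, 2.221, -2.221]
force: [-3.0, 3.2, 8.5]
opening: 0.0233
t: 25.5
tool_pos: [0.4425, -0.1739, 0.207]
orientation: [0.003, 2.219, -2.222]
force: [0.8, -0.6, 0.1]
opening: 0.0453
```

View pics/w11.png

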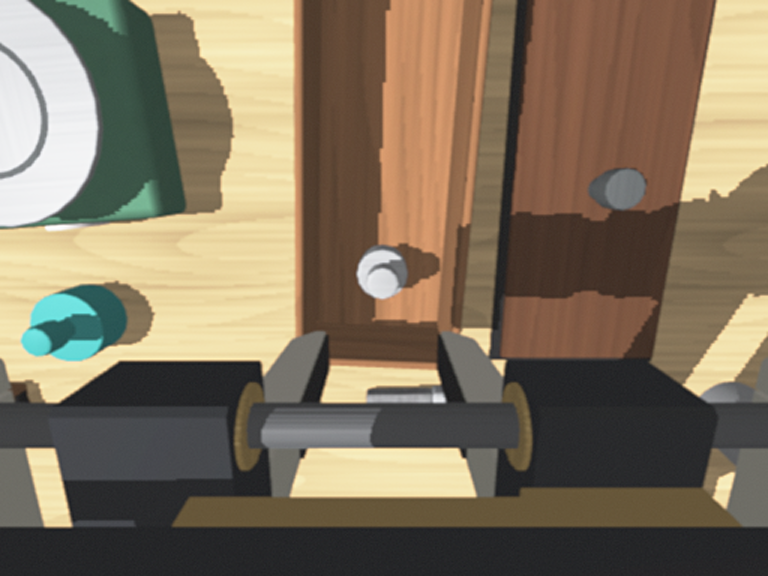

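```bash
python3 -m inch '[[[-5,0,-30,0,0,0],[-8,0,-50,0,0,0],[-11,0,-60,0,0,0],[-11,0,-60,0,0,0],[-11,0,-60,0,0,0],[-11,0,-60,0,0,0],[-11,0,-60,0,0,0],[-11,0,-60,0,0,0]]]' 50
python3 -m inch '[[[-11,0,-55,0,0,0],[-11,0,-50,0,0,0],[0,0,0,0,0,0],[0,0,0,0,0,0]]]'
python3 - <<'E'
from h import *
np.set_printoptions(precision=4,suppress=True)
c=cam("wrist","w12.png",k=1.5);cam("top","t12.png",crop=(145,140,450,290),k=2.6);print(toolR(),rel([.5436,.373,.2]),monitor.read_state()["q"])
E
```

```text
t: 26.55
tool_pos: [0.5214, 0.2685, 0.2042]
orientation: [0.001, 2.221, -2.221]
force: [0.6, -0.6, 0.5]
opening: 0.0503
t: 27.05
tool_pos: [0.543, 0.3711, 0.2034]
orientation: [-0.001, 2.221, -2.222]
force: [-0.5, -1.2, 0.7]
opening: 0.0503
[[-1.      0.0004 -0.0012]
 [ 0.0012 -0.0001 -1.    ]
 [-0.0004 -1.      0.0001]] [-0.232   3.9911 -2.718 ] [ 0.5204  0.2949  1.3416 -0.0003  1.5048  2.0924]
```

View pics/w12.png

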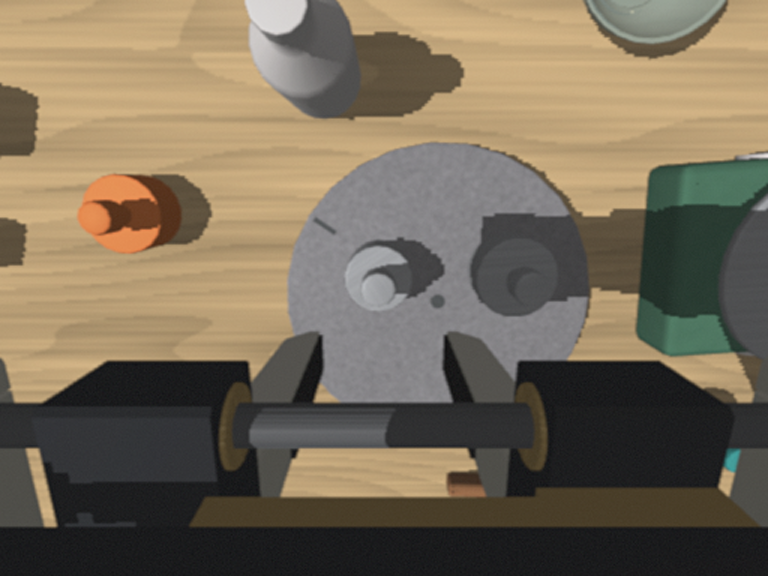

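View pics/t12.png

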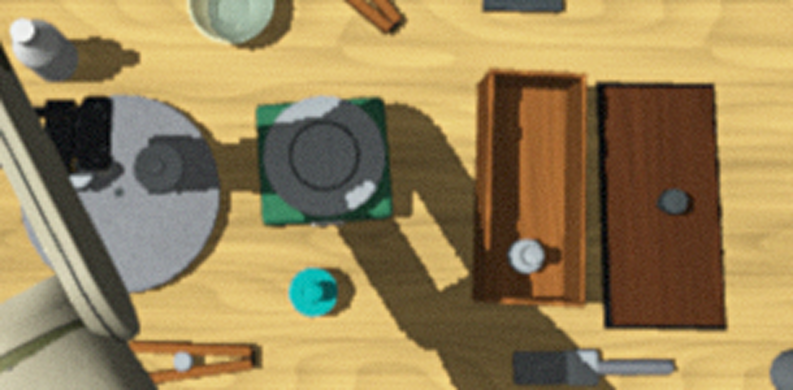

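```bash
python3 - <<'E'
from h import *
np.set_printoptions(precision=4,suppress=True)
c=cam("wrist");q=lambda u,v,z:px2w(c,(u+.5)/1.5-.5,(v+.5)/1.5-.5,z)
p=q(379,289,.090);print(p,q(437,301,.024),rel([p[0],p[1],.071]),q(320,110,0))
E
```

```text
[0.5442 0.3727 0.09  ] [0.517  0.3256 0.024 ] [ -0.7265 133.1215  -2.4595] [0.6672 0.4194 0.    ]
```

```bash
python3 -m inch '[[[0,40,-2,0,0,0],[0,40,0,0,0,0],[0,30,0,0,0,0],[0,15,0,0,0,0],[0,7,0,0,0,0],[0,0,0,0,0,0],[0,0,0,0,0,0]]]'
python3 - <<'E'
from h import *
np.set_printoptions(precision=4,suppress=True)
c=cam("wrist","w13.png",k=1.5);print(rel([.544,.373,.071]))
E
```

```text
t: 28.08
tool_pos: [0.5441, 0.3738, 0.0732]
orientation: [0.003, 2.222, -2.219]
force: [-0.9, -0.5, 1.6]
opening: 0.0497
[0.0284 2.1062 0.8331]
```

View pics/w13.png

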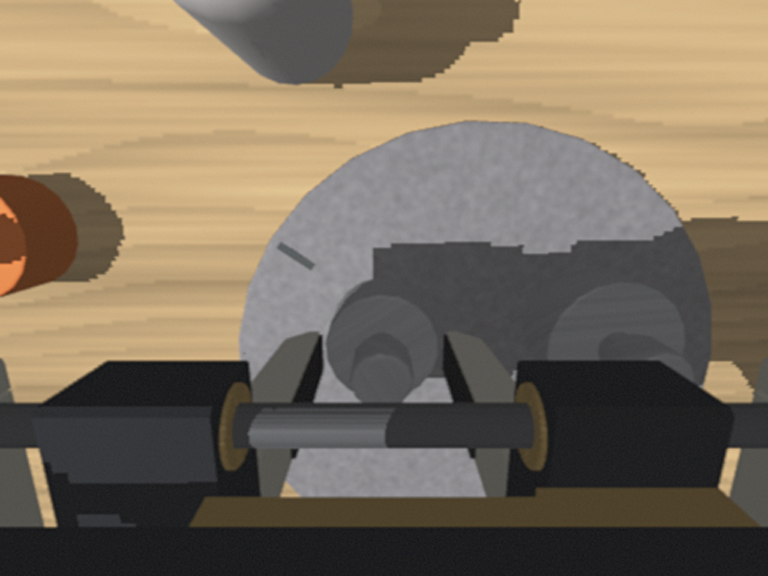

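Centred. I lower 2 mm, grip and lift.

```bash
python3 -m inch '[[[0,2,0,0,0,0],[0,0,0,0,0,0]]]'
python3 -m inch '[[[0,0,0,0,0,0],[0,0,0,0,0,0],[0,0,0,0,0,0],[0,0,0,0,0,0],[0,0,0,0,0,0]]]' 0 20
python3 -m inch '[[[0,-3,0,0,0,0],[0,-15,0,0,0,0],[0,-30,0,0,0,0],[0,-30,0,0,0,0],[0,-30,0,0,0,0],[0,-5,0,0,0,0],[0,0,0,0,0,0]]]' - 40
python3 - <<'E'
from h import *
np.set_printoptions(precision=4,suppress=True)
c=cam("wrist","w14.png",k=1.5);print(rel([.557,.072,.18]))
E
```

```text
t: 28.38
tool_pos: [0.5432, 0.3734, 0.0696]
orientation: [-0.0, -2.221, 2.221]
force: [0.1, 0.2, 0.4]
opening: 0.0502
t: 29.0
tool_pos: [0.5434, 0.3735, 0.0696]
orientation: [0.001, 2.222, -2.221]
force: [0.6, 2.1, -0.9]
opening: 0.0233
t: 29.88
tool_pos: [0.5431, 0.3732, 0.1822]
orientation: [-0.0, -2.221, 2.221]
force: [-0.2, -0.3, -6.7]
opening: 0.0234
[-14.5638   1.3687 300.8865]
```

View pics/w14.png

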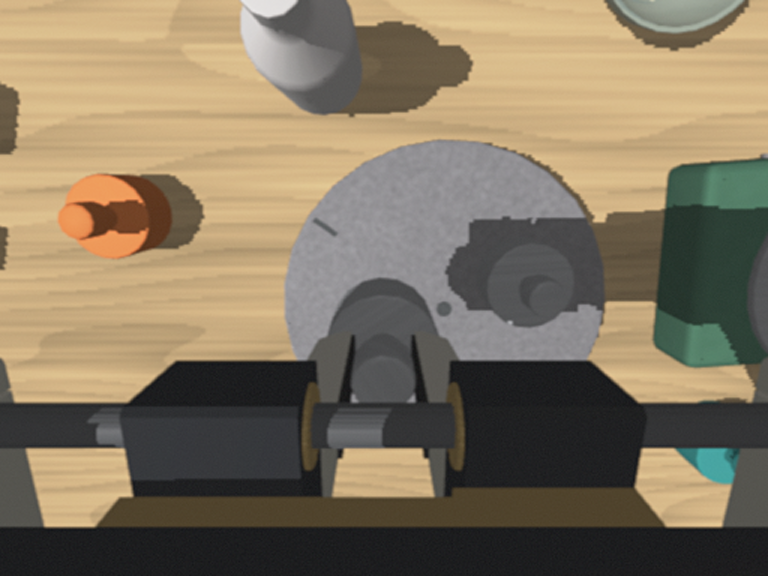

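```bash
python3 -m inch '[[[-2,0,30,0,0,0],[-2,0,45,0,0,0],[-2,0,50,0,0,0],[-2,0,50,0,0,0],[-2,0,50,0,0,0],[-2,0,46,0,0,0],[-2,0,30,0,0,0],[0,0,0,0,0,0]]]'
python3 -m inch '[[[0,15,0,0,0,0],[0,15,0,0,0,0],[0,10,0,0,0,0],[0,4,0,0,0,0],[0,0,0,0,0,0],[0,0,0,0,0,0]]]'
```

```text
t: 30.92
tool_pos: [0.5561, 0.0699, 0.1806]
orientation: [-0.0, -2.217, 2.219]
force: [-0.4, 0.1, -6.6]
opening: 0.0232
t: 31.68
tool_pos: [0.5576, 0.0724, 0.1392]
orientation: [0.001, 2.221, -2.221]
force: [-0.4, -0.5, -5.5]
opening: 0.0231
```

```bash
python3 -m inch '[[[0,2,0,0,0,0],[0,2,0,0,0,0],[0,2,0,0,0,0],[0,1,0,0,0,0],[0,1,0,0,0,0],[0,1,0,0,0,0],[0,0,0,0,0,0]]]'
python3 -m inch '[[[0,1,0,0,0,0],[0,1,0,0,0,0],[0,1,0,0,0,0],[0,1,0,0,0,0],[0,0,0,0,0,0],[0,0,0,0,0,0]]]'
```

```text
t: 32.55
tool_pos: [0.5572, 0.0723, 0.1296]
orientation: [-0.0, -2.221, 2.221]
force: [-0.7, 0.0, -3.9]
opening: 0.0232
t: 33.3
tool_pos: [0.5572, 0.0723, 0.1257]
orientation: [0.0, 2.221, -2.221]
force: [-1.6, 0.4, -0.8]
opening: 0.0234
```

```bash
python3 -m inch '[[[0,1,0,0,0,0],[0,0.8,0,0,0,0],[0,0,0,0,0,0],[0,0,0,0,0,0]]]'
```

```text
t: 33.8
tool_pos: [0.5572, 0.0723, 0.1238]
orientation: [-0.0, -2.221, 2.221]
force: [-1.7, 0.4, -0.5]
opening: 0.0233
```

```bash
python3 -m inch '[[[0,0,0,0,0,0],[0,0,0,0,0,0],[0,0,0,0,0,0],[0,0,0,0,0,0],[0,-10,0,0,0,0],[0,-30,0,0,0,0],[0,-20,0,0,0,0],[0,0,0,0,0,0]]]' 50 20
python3 -m inch '[[[0,0,0,0,0,0],[0,0,0,0,0,0],[0,0,0,0,0,0],[0,0,0,0,0,0],[0,0,0,0,0,0],[0,0,0,0,0,0],[0,0,0,0,0,0],[0,0,0,0,0,0]]]'
python3 - <<'E'
from h import *
np.set_printoptions(precision=4,suppress=True)
c=cam("wrist","w15.png",k=1.5);cam("scene","s15.png",crop=(180,140,320,260),k=5)
E
```

```text
t: 34.8
tool_pos: [0.5588, 0.0724, 0.1864]
orientation: [0.005, 2.219, -2.219]
force: [1.4, 0.1, -0.1]
opening: 0.0501
t: 35.8
tool_pos: [0.5572, 0.0723, 0.1838]
orientation: [-0.0, -2.221, 2.221]
force: [0.6, -0.3, 0.3]
opening: 0.0496
```

View pics/w15.png

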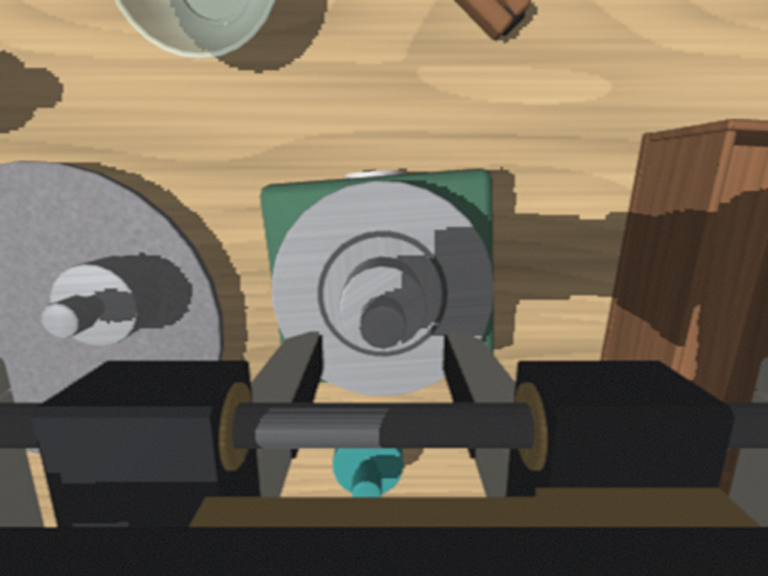

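View pics/s15.png

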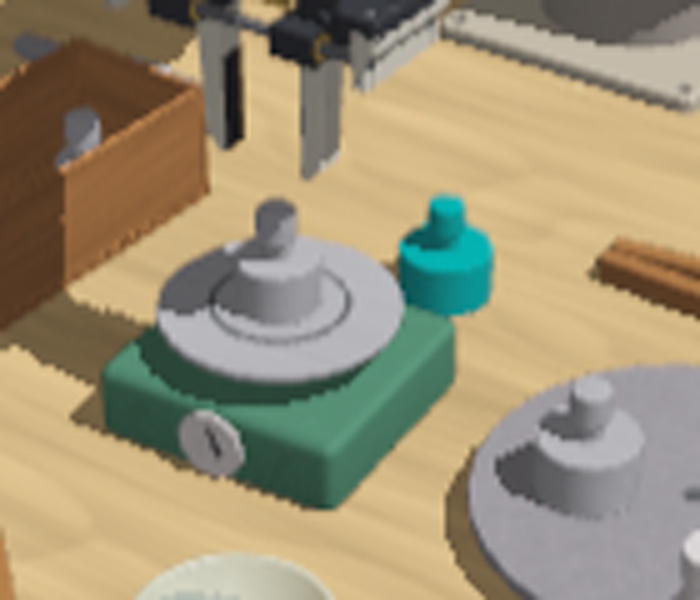

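Standing upright and centred inside the ring. I pick it again.

```bash
python3 -m inch '[[[0,20,0,0,0,0],[0,20,0,0,0,0],[0,12,0,0,0,0],[0,6,0,0,0,0],[0,2,0,0,0,0],[0,0,0,0,0,0]]]'
python3 -m inch '[[[0,0,0,0,0,0],[0,0,0,0,0,0],[0,0,0,0,0,0],[0,0,0,0,0,0],[0,0,0,0,0,0]]]' 0 20
python3 -m inch '[[[0,-2,0,0,0,0],[0,-3,0,0,0,0],[0,-5,0,0,0,0],[0,-15,0,0,0,0],[0,-25,0,0,0,0],[0,-15,0,0,0,0],[0,0,0,0,0,0],[0,0,0,0,0,0]]]' - 40
```

```text
t: 36.65
tool_pos: [0.5575, 0.0723, 0.1241]
orientation: [0.001, 2.221, -2.221]
force: [0.8, 1.1, 0.7]
opening: 0.0499
t: 37.28
tool_pos: [0.5573, 0.0725, 0.1238]
orientation: [0.001, 2.222, -2.221]
force: [0.3, 2.4, 0.7]
opening: 0.0236
t: 38.28
tool_pos: [0.5566, 0.0723, 0.1879]
orientation: [0.001, -2.221, 2.221]
force: [0.8, 0.1, -6.4]
opening: 0.0235
```

```bash
python3 -m inch '[[[5,0,22,0,0,0],[5,0,41,0,0,0],[5,0,41,0,0,0],[5,0,41,0,0,0],[5,0,41,0,0,0],[5,0,41,0,0,0],[5,0,22,0,0,0],[0,0,0,0,0,0]]]'
python3 -m inch '[[[0,30,0,0,0,0],[0,0,0,0,0,0],[0,0,0,0,0,0]]]'
python3 - <<'E'
from h import *
np.set_printoptions(precision=4,suppress=True)
c=cam("wrist","w16.png",k=1.5);print(rel([.522,-.177,.0516]))
E
```

```text
t: 39.28
tool_pos: [0.5209, -0.178, 0.1873]
orientation: [-0.001, -2.22, 2.218]
force: [-0.1, -0.1, -6.5]
opening: 0.0232
t: 39.65
tool_pos: [0.5221, -0.176, 0.1589]
orientation: [-0.001, 2.222, -2.221]
force: [0.2, -0.1, -5.2]
opening: 0.0233
[  0.6965 108.0161   0.6935]
```

View pics/w16.png

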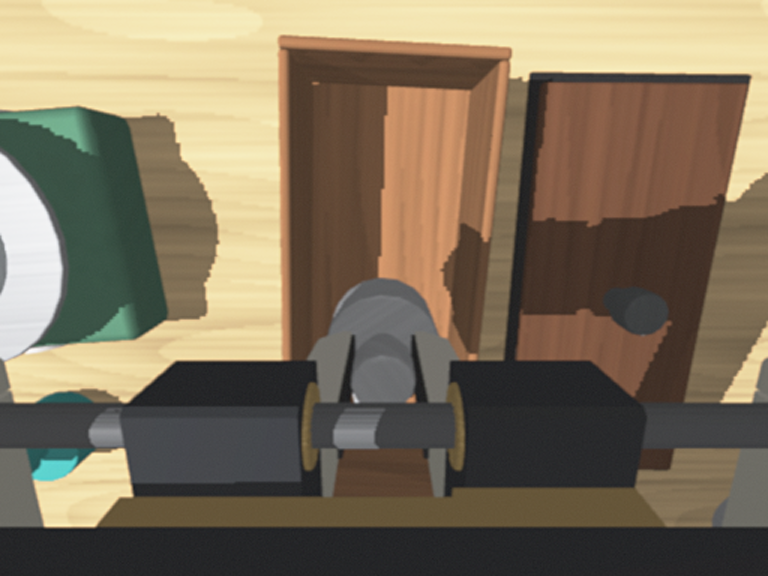

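```bash
python3 -m inch '[[[0,20,0,0,0,0],[0,30,0,0,0,0],[0,30,0,0,0,0],[0,16,0,0,0,0],[0,7,0,0,0,0],[0,0,0,0,0,0],[0,0,0,0,0,0]]]'
python3 -m inch '[[[0,2,0,0,0,0],[0,1,0,0,0,0],[0,0,0,0,0,0]]]'
```

```text
t: 40.58
tool_pos: [0.5231, -0.1771, 0.0571]
orientation: [0.002, 2.219, -2.222]
force: [0.4, 0.3, -5.9]
opening: 0.0233
t: 40.95
tool_pos: [0.5221, -0.1767, 0.0528]
orientation: [-0.0, -2.221, 2.221]
force: [-0.3, -0.1, -6.5]
opening: 0.023
```

```bash
python3 -m inch '[[[0,1,0,0,0,0],[0,0.5,0,0,0,0],[0,0,0,0,0,0]]]'
```

```text
t: 41.32
tool_pos: [0.5224, -0.1768, 0.0524]
orientation: [0.001, 2.221, -2.221]
force: [-4.4, 1.9, 5.0]
opening: 0.0231
```

```bash
python3 -m inch '[[[0,0,0,0,0,0],[0,0,0,0,0,0],[0,0,0,0,0,0],[0,0,0,0,0,0],[0,-10,0,0,0,0],[0,-40,0,0,0,0],[0,-60,0,0,0,0],[0,-40,0,0,0,0]]]' 45 20
python3 -m inch '[[[-1,0,-30,0,0,0],[-3,0,-50,0,0,0],[-3,0,-60,0,0,0],[-3,0,-60,0,0,0],[-3,0,-60,0,0,0],[-3,0,-60,0,0,0],[-3,0,-60,0,0,0],[-3,0,-40,0,0,0]]]' 50
python3 -m inch '[[[0,0,-28,0,0,0],[0,0,0,0,0,0],[0,0,0,0,0,0]]]'
python3 - <<'E'
from h import *
np.set_printoptions(precision=4,suppress=True)
c=cam("wrist","w17.png",k=1.5);cam("top","t17.png",crop=(145,140,450,290),k=2.6);print(rel([.5436,.272,.2]),monitor.read_state()["q"])
E
```

```text
t: 42.32
tool_pos: [0.523, -0.1771, 0.2052]
orientation: [0.004, 2.218, -2.222]
force: [0.9, -0.6, -0.1]
opening: 0.045
t: 43.32
tool_pos: [0.5439, 0.2461, 0.2022]
orientation: [-0.001, 2.221, -2.22]
force: [0.7, -0.6, 0.7]
opening: 0.0505
t: 43.7
tool_pos: [0.5443, 0.2707, 0.2016]
orientation: [0.0, 2.221, -2.222]
force: [0.4, 0.3, -0.8]
opening: 0.05
[ 0.8183  1.5253 -1.8025] [ 0.3765  0.1633  1.4979 -0.0003  1.4802  1.9488]
```

View pics/w17.png

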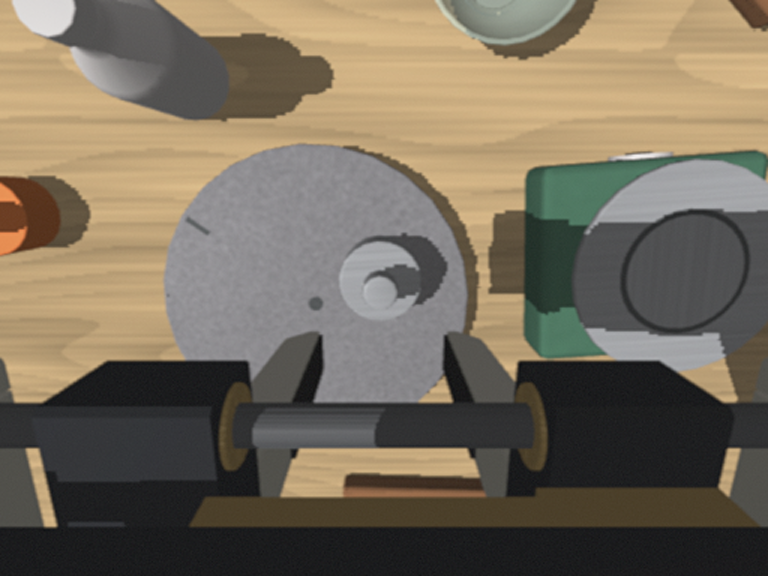

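View pics/t17.png

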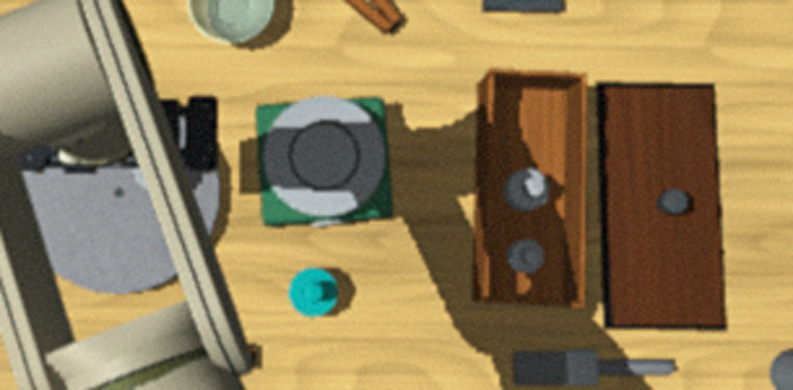

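```bash
python3 - <<'E'
from h import *
np.set_printoptions(precision=4,suppress=True)
c=cam("wrist");q=lambda u,v,z:px2w(c,(u+.5)/1.5-.5,(v+.5)/1.5-.5,z)
p=q(380,291,.092);print(p,rel([p[0],p[1],.072]))
E
python3 -m inch '[[[0,40,-1,0,0,0],[0,40,0,0,0,0],[0,25,0,0,0,0],[0,15,0,0,0,0],[0,7,0,0,0,0],[0,0,0,0,0,0],[0,0,0,0,0,0]]]'
python3 - <<'E'
from h import *
np.set_printoptions(precision=4,suppress=True)
c=cam("wrist","w18.png",k=1.5);print(rel([.544,.272,.072]))
E
```

```text
[0.5451 0.2719 0.092 ] [ -0.5918 129.4884  -1.7318]
t: 44.72
tool_pos: [0.5451, 0.2727, 0.0756]
orientation: [0.002, 2.221, -2.22]
force: [0.0, 1.1, -0.4]
opening: 0.0501
[1.0443 3.5986 0.6847]
```

View pics/w18.png

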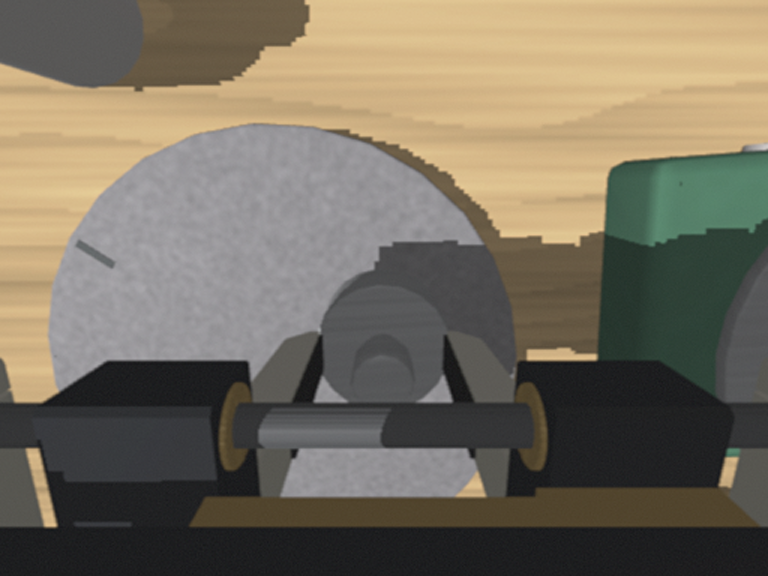

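```bash
python3 -m inch '[[[0,2.5,0,0,0,0],[0,0,0,0,0,0]]]'
python3 -m inch '[[[0,0,0,0,0,0],[0,0,0,0,0,0],[0,0,0,0,0,0],[0,0,0,0,0,0],[0,0,0,0,0,0]]]' 0 20
python3 -m inch '[[[0,0,0,0,0,0],[0,-3,0,0,0,0],[0,-15,0,0,0,0],[0,-30,0,0,0,0],[0,-30,0,0,0,0],[0,-30,0,0,0,0],[0,-3,0,0,0,0],[0,0,0,0,0,0]]]' - 45
python3 - <<'E'
from h import *
np.set_printoptions(precision=4,suppress=True)
c=cam("wrist","w19.png",k=1.5);print(rel([.557,.072,.18]))
E
```

```text
t: 45.02
tool_pos: [0.5442, 0.2723, 0.0718]
orientation: [-0.0, -2.221, 2.221]
force: [0.4, 0.1, -0.1]
opening: 0.0498
t: 45.65
tool_pos: [0.5441, 0.2726, 0.0718]
orientation: [0.0, -2.222, 2.221]
force: [-1.6, 2.4, -0.1]
opening: 0.0233
t: 46.65
tool_pos: [0.5438, 0.272, 0.1819]
orientation: [0.001, -2.22, 2.221]
force: [-0.3, -0.6, -9.6]
opening: 0.0233
[-13.7948   1.1595 199.8055]
```

View pics/w19.png

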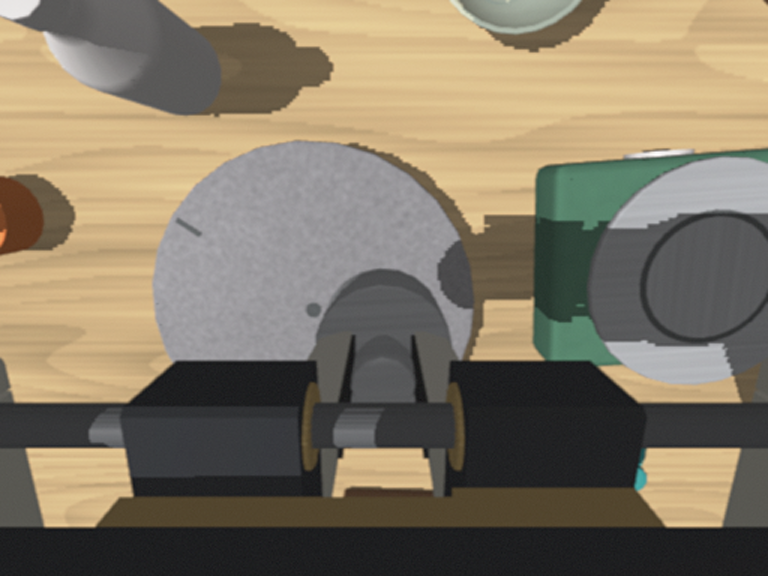

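```bash
python3 -m inch '[[[-2,0,20,0,0,0],[-2,0,35,0,0,0],[-3,0,40,0,0,0],[-3,0,40,0,0,0],[-2,0,35,0,0,0],[-2,0,30,0,0,0],[0,0,0,0,0,0],[0,0,0,0,0,0]]]'
python3 -m inch '[[[0,15,0,0,0,0],[0,15,0,0,0,0],[0,8,0,0,0,0],[0,4,0,0,0,0],[0,0,0,0,0,0],[0,0,0,0,0,0]]]'
```

```text
t: 47.7
tool_pos: [0.5574, 0.0719, 0.1817]
orientation: [0.001, -2.22, 2.22]
force: [0.1, 0.2, -9.3]
opening: 0.0233
t: 48.45
tool_pos: [0.5586, 0.0723, 0.1414]
orientation: [0.001, 2.221, -2.221]
force: [-0.1, -0.2, -8.9]
opening: 0.0233
```

```bash
python3 -m inch '[[[1,2,0,0,0,0],[0,2,0,0,0,0],[0,2,0,0,0,0],[0,1,0,0,0,0],[0,1,0,0,0,0],[0,1,0,0,0,0],[0,1,0,0,0,0],[0,0,0,0,0,0]]]'
python3 -m inch '[[[0,1,0,0,0,0],[0,1,0,0,0,0],[0,1,0,0,0,0],[0,1,0,0,0,0],[0,1,0,0,0,0],[0,1,0,0,0,0],[0,0,0,0,0,0],[0,0,0,0,0,0]]]'
```

```text
t: 49.45
tool_pos: [0.5571, 0.0723, 0.1308]
orientation: [-0.0, -2.221, 2.221]
force: [-1.6, -0.2, -5.4]
opening: 0.023
t: 50.45
tool_pos: [0.5572, 0.0723, 0.1248]
orientation: [-0.0, -2.221, 2.221]
force: [-2.6, -1.0, -2.6]
opening: 0.0234
```

```bash
python3 -m inch '[[[0,1,0,0,0,0],[0,1,0,0,0,0],[0,1,0,0,0,0],[0,0,0,0,0,0],[0,0,0,0,0,0]]]'
```

```text
t: 51.08
tool_pos: [0.5572, 0.0723, 0.1218]
orientation: [-0.0, -2.221, 2.221]
force: [-4.3, 0.1, 0.0]
opening: 0.0234
```

```bash
python3 -m inch '[[[0,0,0,0,0,0],[0,0,0,0,0,0],[0,0,0,0,0,0],[0,0,0,0,0,0],[0,-10,0,0,0,0],[0,-30,0,0,0,0],[0,-20,0,0,0,0],[0,0,0,0,0,0]]]' 50 20
python3 -m inch '[[[0,0,0,0,0,0],[0,0,0,0,0,0],[0,0,0,0,0,0],[0,0,0,0,0,0],[0,0,0,0,0,0],[0,0,0,0,0,0],[0,0,0,0,0,0],[0,0,0,0,0,0]]]'
python3 - <<'E'
from h import *
np.set_printoptions(precision=4,suppress=True)
c=cam("wrist","w20.png",k=1.5);cam("scene","s20.png",crop=(180,140,320,260),k=5)
E
```

```text
t: 52.08
tool_pos: [0.5588, 0.0724, 0.1844]
orientation: [0.005, 2.219, -2.219]
force: [-1.0, 0.3, -0.4]
opening: 0.0498
t: 53.08
tool_pos: [0.5572, 0.0723, 0.1818]
orientation: [-0.0, -2.221, 2.221]
force: [-0.1, -0.1, -0.6]
opening: 0.0499
```

View pics/w20.png

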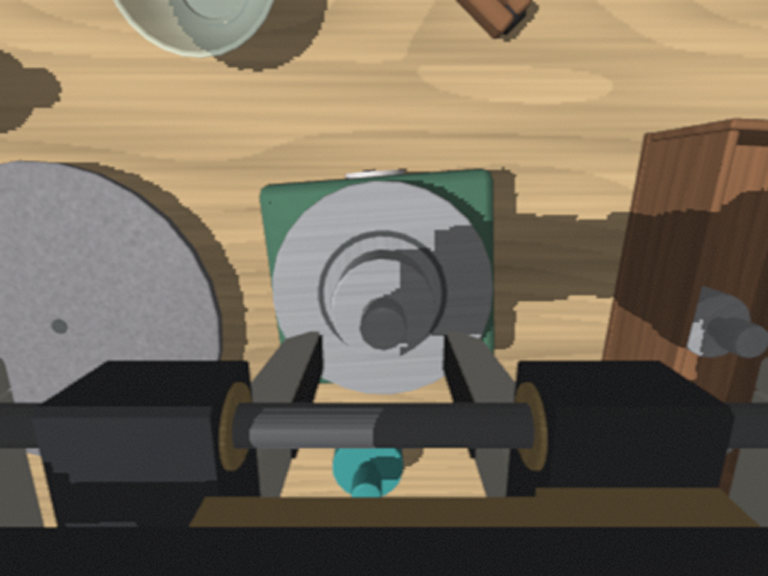

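View pics/s20.png

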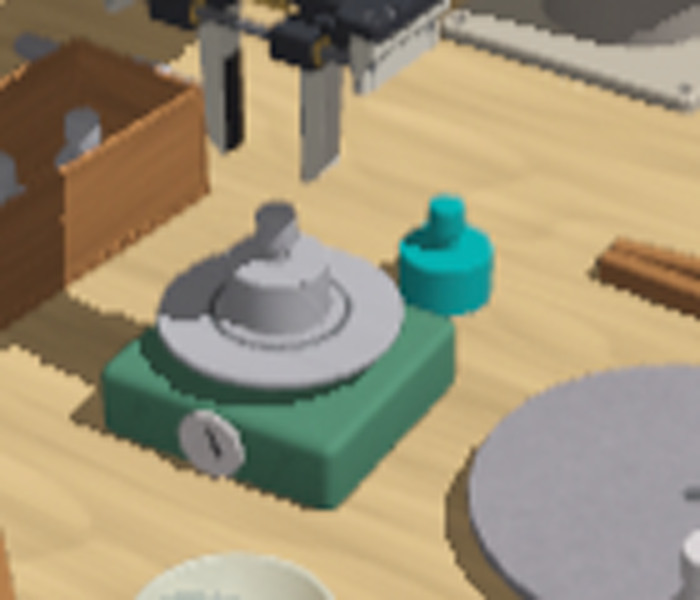

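Settled and centred. I lift it off.

```bash
python3 -m inch '[[[0,20,0,0,0,0],[0,20,0,0,0,0],[0,12,0,0,0,0],[0,6,0,0,0,0],[0,2,0,0,0,0],[0,0,0,0,0,0]]]'
python3 -m inch '[[[0,0,0,0,0,0],[0,0,0,0,0,0],[0,0,0,0,0,0],[0,0,0,0,0,0],[0,0,0,0,0,0]]]' 0 20
python3 -m inch '[[[0,-2,0,0,0,0],[0,-3,0,0,0,0],[0,-5,0,0,0,0],[0,-15,0,0,0,0],[0,-30,0,0,0,0],[0,-15,0,0,0,0],[0,0,0,0,0,0],[0,0,0,0,0,0]]]' - 45
```

```text
t: 53.92
tool_pos: [0.5575, 0.0723, 0.1222]
orientation: [0.001, 2.221, -2.221]
force: [-0.4, -1.3, -0.2]
opening: 0.0501
t: 54.55
tool_pos: [0.5573, 0.0724, 0.1218]
orientation: [0.001, 2.221, -2.221]
force: [0.4, -0.1, -0.6]
opening: 0.0233
t: 55.55
tool_pos: [0.5564, 0.0723, 0.1905]
orientation: [0.002, -2.22, 2.22]
force: [-0.4, -0.8, -9.9]
opening: 0.023
```

```bash
python3 -m inch '[[[-5,0,22,0,0,0],[-7,0,41,0,0,0],[-7,0,42,0,0,0],[-7,0,42,0,0,0],[-7,0,42,0,0,0],[-7,0,41,0,0,0],[-5,0,22,0,0,0],[0,0,0,0,0,0]]]'
python3 -m inch '[[[0,30,0,0,0,0],[0,0,0,0,0,0],[0,0,0,0,0,0]]]'
python3 - <<'E'
from h import *
np.set_printoptions(precision=4,suppress=True)
c=cam("wrist","w21.png",k=1.5);print(rel([.602,-.180,.0538]))
E
```

```text
t: 56.55
tool_pos: [0.6015, -0.181, 0.1902]
orientation: [-0.0, -2.22, 2.218]
force: [-1.0, 0.9, -9.2]
opening: 0.0233
t: 56.92
tool_pos: [0.602, -0.1788, 0.1619]
orientation: [-0.002, 2.222, -2.221]
force: [0.2, 0.5, -8.5]
opening: 0.0233
[  0.7396 109.0286   0.8582]
```

View pics/w21.png

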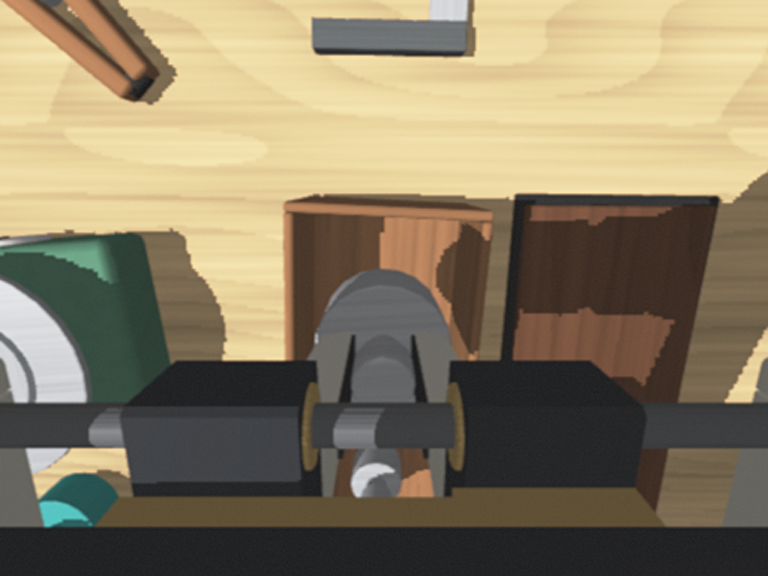

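```bash
python3 -m inch '[[[0,20,0,0,0,0],[0,30,0,0,0,0],[0,30,0,0,0,0],[0,17,0,0,0,0],[0,7,0,0,0,0],[0,0,0,0,0,0],[0,0,0,0,0,0]]]'
python3 -m inch '[[[0,2,0,0,0,0],[0,1,0,0,0,0],[0,0,0,0,0,0]]]'
```

```text
t: 57.85
tool_pos: [0.6032, -0.1801, 0.0593]
orientation: [0.003, 2.219, -2.221]
force: [1.0, 1.3, -8.3]
opening: 0.0232
t: 58.22
tool_pos: [0.602, -0.1797, 0.0547]
orientation: [-0.0, -2.221, 2.221]
force: [0.8, 0.2, -8.8]
opening: 0.0234
```

```bash
python3 -m inch '[[[0,1,0,0,0,0],[0,0.5,0,0,0,0],[0,0,0,0,0,0]]]'
```

```text
t: 58.6
tool_pos: [0.6023, -0.1798, 0.0545]
orientation: [0.001, 2.221, -2.221]
force: [-4.8, 1.1, 3.0]
opening: 0.0231
```

```bash
python3 -m inch '[[[0,0,0,0,0,0],[0,0,0,0,0,0],[0,0,0,0,0,0],[0,0,0,0,0,0],[0,-10,0,0,0,0],[0,-40,0,0,0,0],[0,-60,0,0,0,0],[0,-60,0,0,0,0]]]' 45 20
python3 -m inch '[[[10,0,-40,0,0,0],[10,0,-60,0,0,0],[10,0,-60,0,0,0],[10,0,-60,0,0,0],[10,0,-60,0,0,0],[0,0,0,0,0,0],[0,0,0,0,0,0]]]' 60
python3 - <<'E'
from h import *
c=cam("top","t22.png",crop=(315,150,435,275),k=5);cam("scene","s22.png",k=1.5);cam("top","t22b.png",k=1.5)
E
```

```text
t: 59.6
tool_pos: [0.6018, -0.1796, 0.2255]
orientation: [-0.0, -2.221, 2.221]
force: [1.7, -1.2, -0.0]
opening: 0.0449
t: 60.48
tool_pos: [0.5523, 0.1003, 0.2239]
orientation: [0.0, 2.22, -2.221]
force: [0.5, -0.8, 0.0]
opening: 0.0602
```

View pics/t22.png

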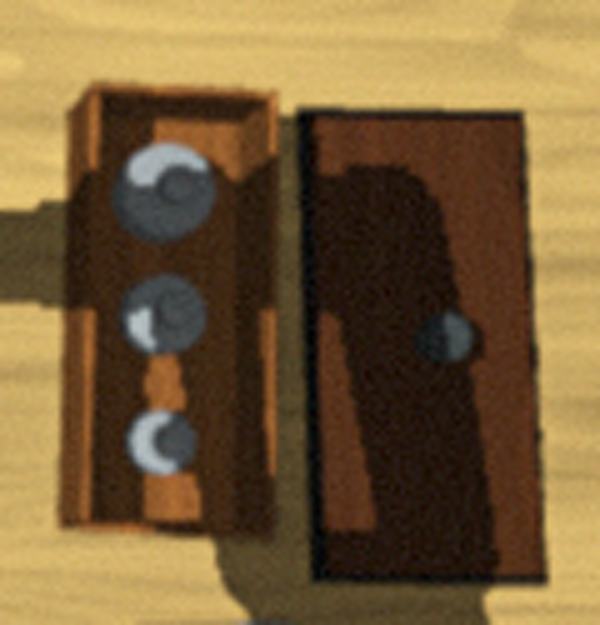

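View pics/s22.png

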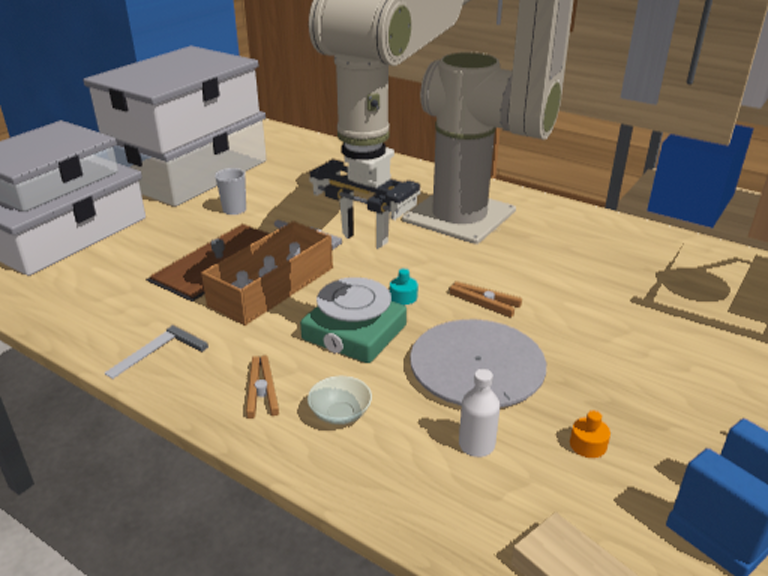

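View pics/t22b.png

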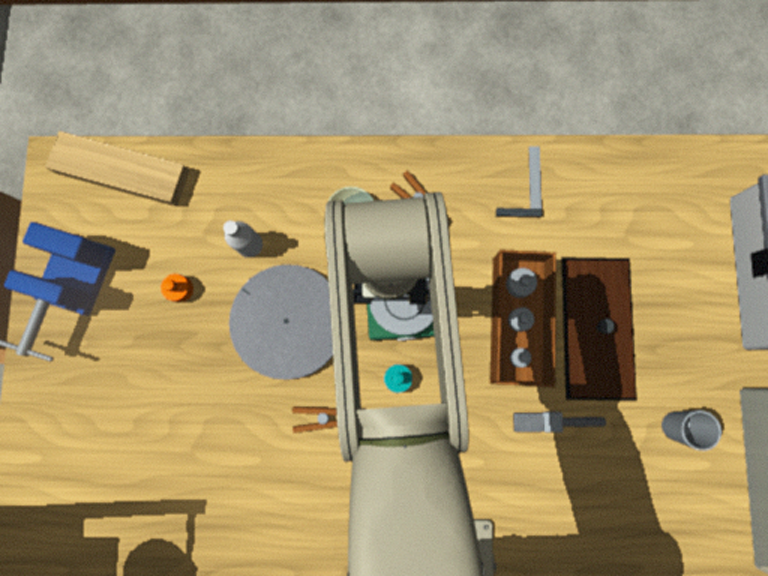

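```bash
python3 -m inch '[[[20,-15,30,0,0,0],[26,-15,50,0,0,0],[26,-15,50,0,0,0],[26,-15,50,0,0,0],[26,-15,50,0,0,0],[26,-10,50,0,0,0],[20,-10,40,0,0,0],[10,-5,30,0,0,0]]]' 60
python3 -m inch '[[[0,0,0,0,0,0],[0,0,0,0,0,0],[0,0,0,0,0,0]]]'
python3 - <<'E'
from h import *
c=cam("wrist","w23.png",k=1.5); np.save("w23.npy",np.r_[c["fx"],c["fy"],c["cx"],c["cy"],np.ravel(c["rvec"]),np.ravel(c["tvec"])])
cv2.imwrite("pics/w23a.png",cv2.resize(c["image"][0:256,80:340],None,fx=2.3,fy=2.3,interpolation=cv2.INTER_CUBIC))
cv2.imwrite("pics/w23b.png",cv2.resize(c["image"][0:256,250:512],None,fx=2.3,fy=2.3,interpolation=cv2.INTER_CUBIC))
E
```

```text
t: 61.62
tool_pos: [0.3704, -0.2525, 0.3242]
orientation: [-0.006, -2.218, 2.221]
force: [-0.0, 0.7, 0.4]
opening: 0.0602
t: 62.0
tool_pos: [0.3722, -0.249, 0.323]
orientation: [-0.001, 2.222, -2.221]
force: [-0.2, 0.3, -1.2]
opening: 0.0598
```

View pics/w23.png

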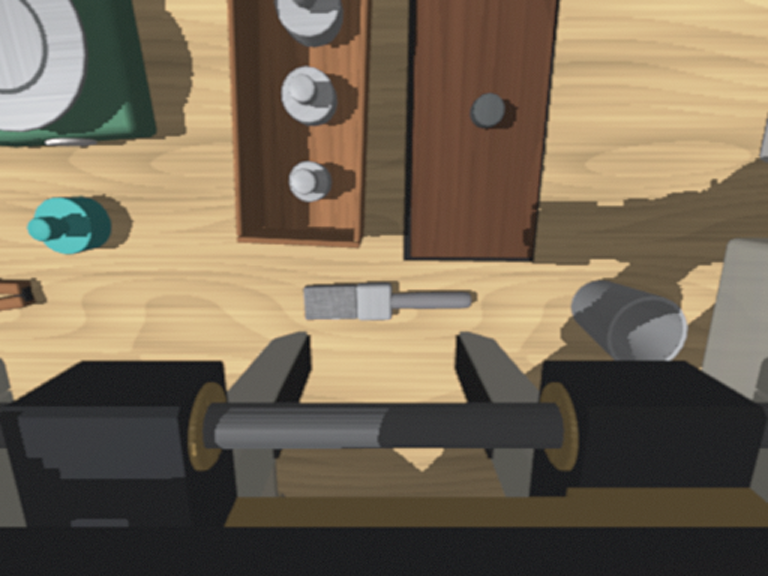

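View pics/w23a.png

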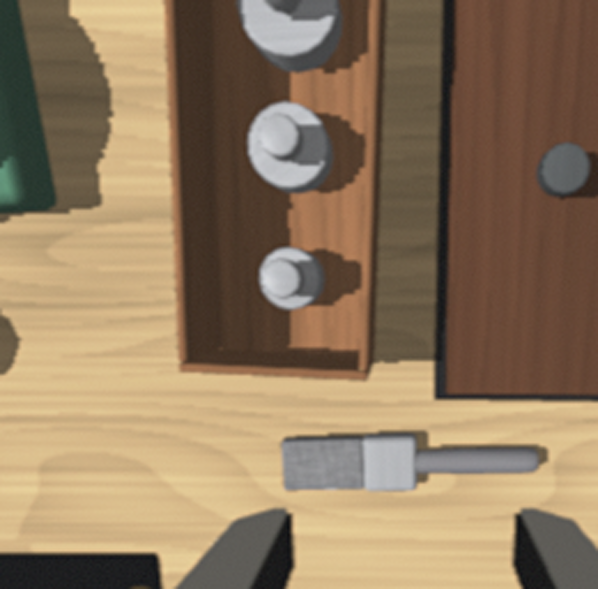

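View pics/w23b.png

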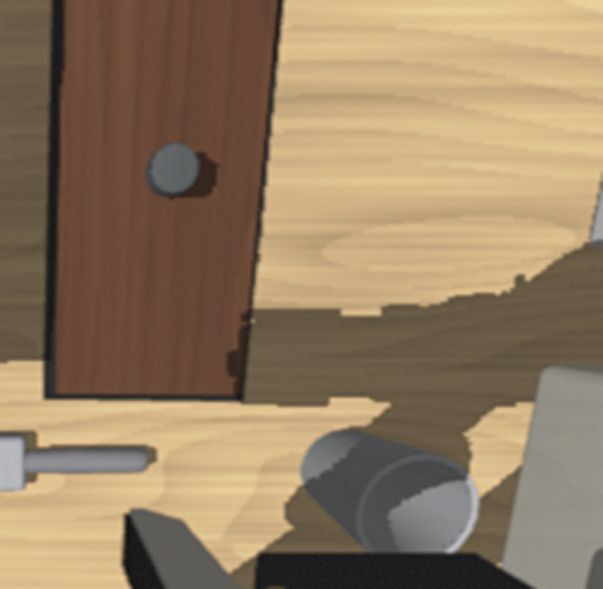

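```bash
python3 - <<'E'
from h import *
np.set_printoptions(precision=4,suppress=True)
v=np.load("w23.npy"); c=dict(fx=v[0],fy=v[1],cx=v[2],cy=v[3],rvec=v[4:7],tvec=v[7:10])
A=lambda n,x,y,z,ox=80:print(n,px2w(c,ox+(x+.5)/2.3-.5,(y+.5)/2.3-.5,z)); B=lambda n,x,y,z:A(n,x,y,z,250)
A("bBL",181,372,.085);A("bBR",369,378,.085);A("bLtop",167,0,.085);A("bRtop",383,0,.085)
B("lBL",56,395,.012);B("lBR",243,398,.012);B("lLtop",64,0,.012);B("lRtop",279,0,.012);B("knob",175,167,.052)
c=cam("top")
T=lambda n,x,y,z:print("T",n,px2w(c,315+(x+.5)/5-.5,150+(y+.5)/5-.5,z))
T("bTR",278,92,.085);T("bBR",273,536,.085);T("bTL",97,84,.085);T("bBL",80,527,.085)
T("lTR",523,117,.012);T("lBR",545,576,.012);T("knob",445,337,.052)
E
```

```text
bBL [ 0.3861 -0.1139  0.085 ]
bBR [ 0.3823 -0.2281  0.085 ]
bLtop [ 0.5844 -0.1237  0.085 ]
bRtop [ 0.5843 -0.2384  0.085 ]
lBL [ 0.3587 -0.2807  0.012 ]
lBR [ 0.3564 -0.4167  0.012 ]
lLtop [ 0.6104 -0.2817  0.012 ]
lRtop [ 0.6102 -0.4169  0.012 ]
knob [ 0.5067 -0.3483  0.052 ]
T bTR [ 0.6548 -0.2389  0.085 ]
T bBR [ 0.384  -0.2256  0.085 ]
T bTL [ 0.6595 -0.1276  0.085 ]
T bBL [ 0.3885 -0.111   0.085 ]
T lTR [ 0.6549 -0.4192  0.012 ]
T lBR [ 0.3592 -0.416   0.012 ]
T knob [ 0.5065 -0.346   0.052 ]
```

```bash
python3 -m inch '[[[-25,25,15,0,0,0],[-30,30,22,0,0,0],[-30,30,22,0,0,0],[-30,30,22,0,0,0],[-20,30,18,0,0,0],[0,30,0,0,0,0],[0,0,0,0,0,0],[0,0,0,0,0,0]]]' 60
python3 - <<'E'
from h import *
np.set_printoptions(precision=4,suppress=True)
c=cam("wrist","w24.png",k=1.5);print(rel([.5075,-.348,.032]),toolR())
E
```

```text
t: 63.1
tool_pos: [0.5076, -0.3485, 0.1495]
orientation: [0.0, 2.22, -2.222]
force: [-0.1, -0.8, 0.4]
opening: 0.0602
[  0.672  118.3145  -1.0661] [[-1.      0.0021  0.0004]
 [-0.0004 -0.0017 -1.    ]
 [-0.0021 -1.      0.0017]]
```

View pics/w24.png

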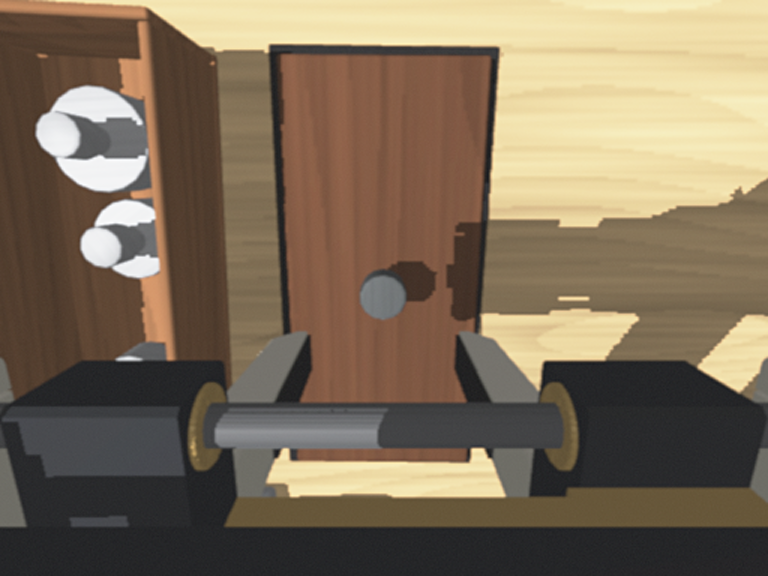

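```bash
python3 -m inch '[[[0,40,0,0,0,0],[0,35,0,0,0,0],[0,25,0,0,0,0],[0,12,0,0,0,0],[0,5,0,0,0,0],[0,0,0,0,0,0],[0,0,0,0,0,0]]]'
python3 -m inch '[[[0,0,0,0,0,0],[0,0,0,0,0,0],[0,0,0,0,0,0],[0,0,0,0,0,0],[0,0,0,0,0,0]]]' 0 40
python3 -m inch '[[[0,-5,0,0,0,0],[0,-20,0,0,0,0],[0,-40,0,0,0,0],[0,-40,0,0,0,0],[0,-40,0,0,0,0],[0,-15,0,0,0,0],[0,0,0,0,0,0],[0,0,0,0,0,0]]]'
```

```text
t: 64.03
tool_pos: [0.5079, -0.3493, 0.0327]
orientation: [0.002, 2.219, -2.222]
force: [0.3, 0.0, 0.9]
opening: 0.0601
t: 64.65
tool_pos: [0.507, -0.3487, 0.0313]
orientation: [-0.0, -2.221, 2.221]
force: [0.3, 0.0, 1.0]
opening: 0.0293
t: 65.65
tool_pos: [0.5062, -0.3479, 0.189]
orientation: [0.003, -2.222, 2.218]
force: [-0.2, -0.1, -2.6]
opening: 0.0296
```

```bash
python3 -m inch '[[[-2,0,-20,0,0,0],[-3,0,-35,0,0,0],[-3,0,-35,0,0,0],[-3,0,-35,0,0,0],[-2,0,-28,0,0,0],[-2,0,-18,0,0.02,0],[0,0,0,0,0.02,0],[0,0,0,0,0,0]]]'
python3 -m inch '[[[0,0,0,0,0,0],[0,0,0,0,0,0]]]'
python3 - <<'E'
from h import *
np.set_printoptions(precision=4,suppress=True)
print(rel([.522,-.177,.1125]),toolR())
cam("wrist","w25.png",k=1.5);cam("top","t25.png",crop=(315,140,435,275),k=4.4)
E
```

```text
t: 66.65
tool_pos: [0.5216, -0.1774, 0.1905]
orientation: [-0.042, -2.201, 2.2]
force: [0.5, -0.1, -2.6]
opening: 0.0294
t: 66.9
tool_pos: [0.5219, -0.1782, 0.1911]
orientation: [-0.045, -2.201, 2.201]
force: [0.1, 1.1, -3.5]
opening: 0.0292
[-0.0502 78.5826 -1.1992] [[-0.9992 -0.0003 -0.0409]
 [ 0.0409  0.0001 -0.9992]
 [ 0.0003 -1.     -0.0001]]
```

View pics/w25.png

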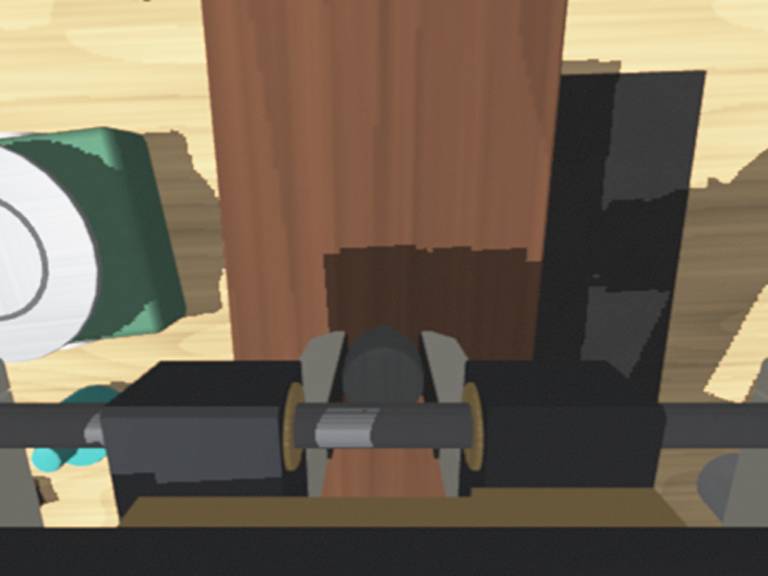

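View pics/t25.png

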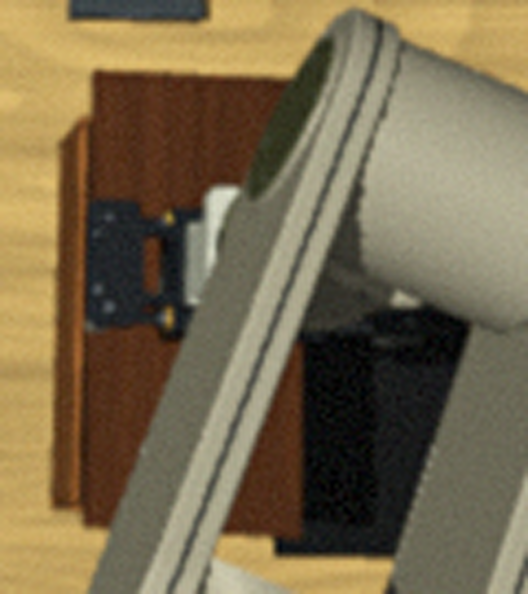

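```bash
python3 -m inch '[[[0,20,-1,0,0,0],[0,25,0,0,0,0],[0,15,0,0,0,0],[0,8,0,0,0,0],[0,4,0,0,0,0],[0,0,0,0,0,0],[0,0,0,0,0,0]]]'
python3 - <<'E'
from h import *
np.set_printoptions(precision=4,suppress=True)
print(rel([.522,-.177,.1125]))
cam("wrist","w26.png",k=1.5);cam("top","t26.png",crop=(315,140,435,275),k=4.4);cam("scene","s26.png",crop=(110,130,260,230),k=5)
E
```

```text
t: 67.88
tool_pos: [0.5227, -0.1769, 0.1201]
orientation: [-0.046, -2.201, 2.202]
force: [-0.3, -0.2, -2.1]
opening: 0.0291
[0.6845 7.5935 0.111 ]
```

View pics/t26.png

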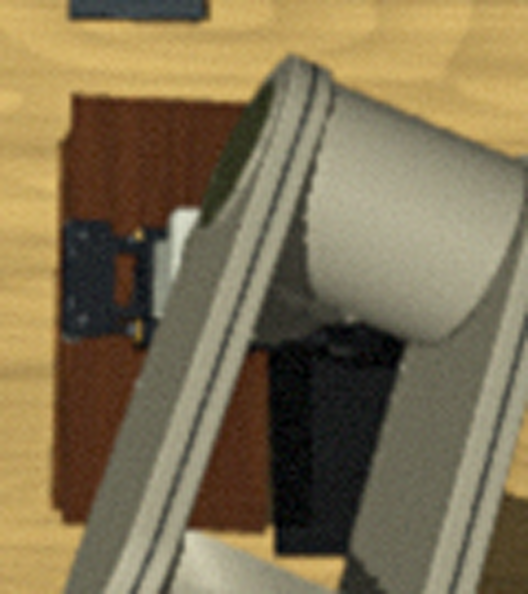

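View pics/s26.png

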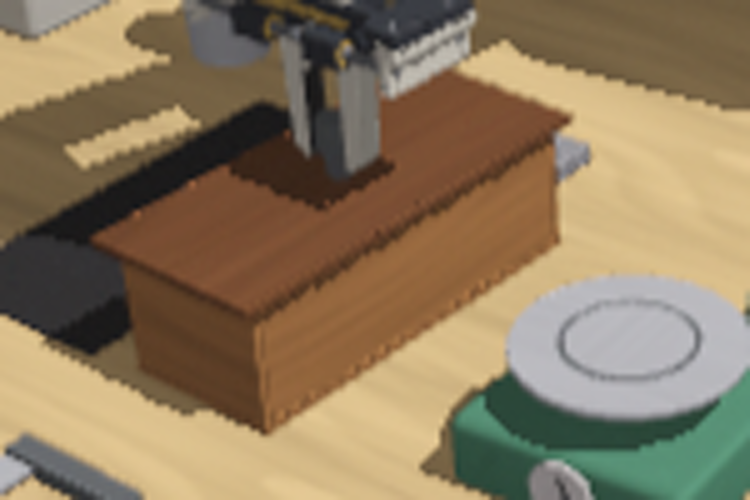

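```bash
python3 -m inch '[[[0,3,0,0,0,0],[0,2,0,0,0,0],[0,1,0,0,0,0],[0,0,0,0,0,0]]]'
python3 -m inch '[[[0,1,0,0,0,0],[0,0.5,0,0,0,0],[0,0,0,0,0,0]]]'
```

```text
t: 68.53
tool_pos: [0.522, -0.1766, 0.1131]
orientation: [-0.044, -2.201, 2.201]
force: [0.0, -0.2, -2.6]
opening: 0.029
t: 68.9
tool_pos: [0.5223, -0.1768, 0.1122]
orientation: [-0.045, -2.201, 2.202]
force: [-3.5, -0.3, 3.5]
opening: 0.0294
```

```bash
python3 -m inch '[[[0,0,0,0,0,0],[0,0,0,0,0,0],[0,0,0,0,0,0],[0,0,0,0,0,0],[0,-10,0,0,0,0],[0,-40,0,0,0,0],[0,-60,0,0,0,0],[0,-30,0,0,0,0]]]' 55
python3 -m inch '[[[10,0,-50,0,0,0],[10,0,-60,0,0,0],[10,0,-60,0,0,0],[10,0,-60,0,0,0],[10,0,-60,0,0,0],[0,0,0,0,0,0],[0,0,0,0,0,0]]]'
python3 - <<'E'
from h import *
cam("top","t27.png",crop=(315,150,435,275),k=4.7);cam("scene","s27.png",crop=(110,120,260,230),k=5);cam("top","t27b.png",k=1.5)
E
```

```text
t: 69.9
tool_pos: [0.5234, -0.1772, 0.2567]
orientation: [-0.05, -2.201, 2.206]
force: [0.7, -0.4, -0.2]
opening: 0.0552
t: 70.78
tool_pos: [0.484, 0.1149, 0.2523]
orientation: [-0.044, -2.202, 2.203]
force: [0.4, -0.4, 0.6]
opening: 0.0549
```

View pics/t27.png

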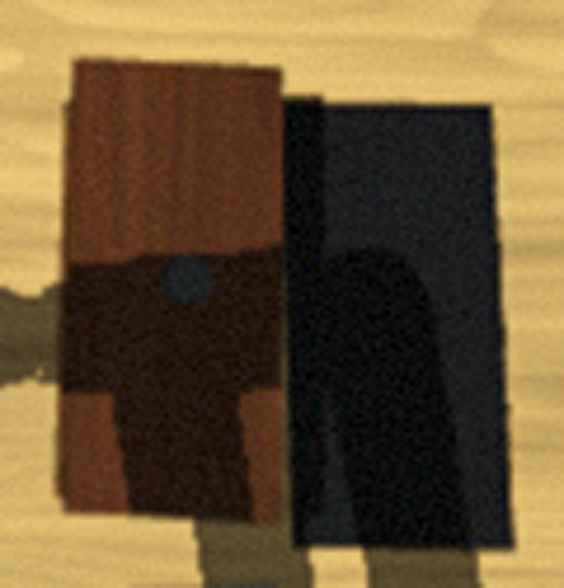

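View pics/s27.png

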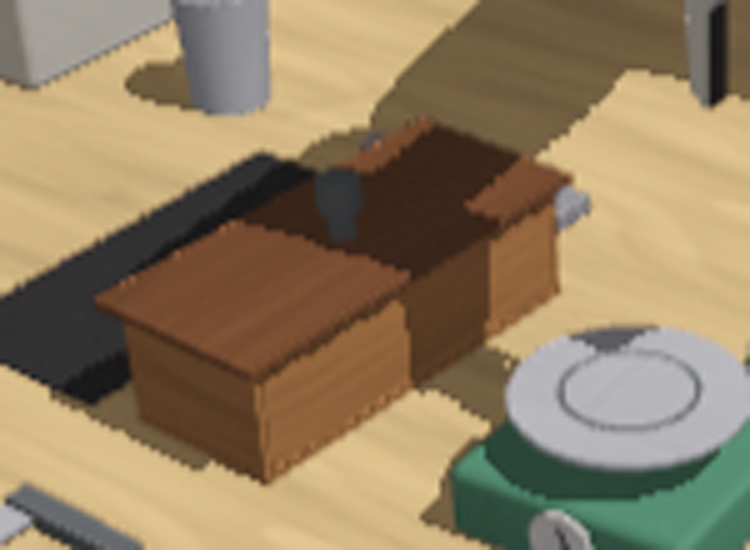

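View pics/t27b.png

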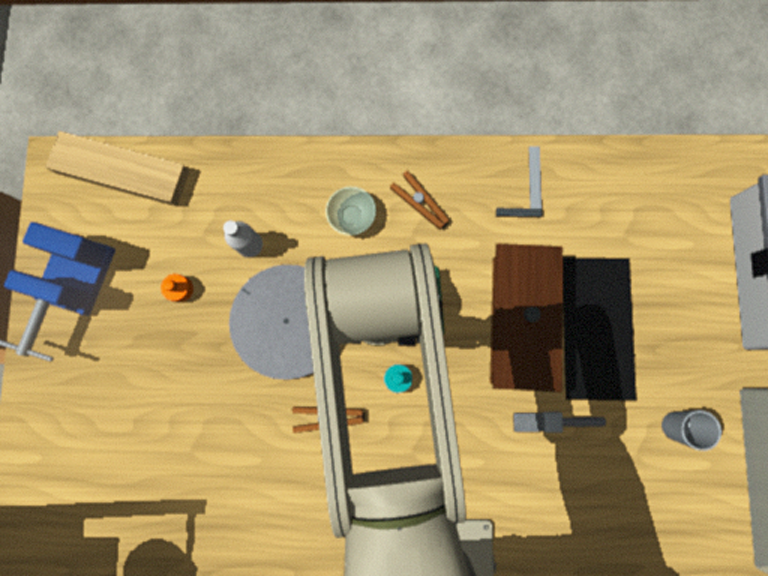

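```bash
python3 - <<'E'
from h import *
np.set_printoptions(precision=4,suppress=True)
c=cam("top")
p=np.array([px2w(c,315+(x+.5)/4.7-.5,150+(y+.5)/4.7-.5,.093) for x,y in((75,60),(282,68),(281,522),(65,511))])
print(p,p.mean(0),np.degrees([np.arctan2(*(p[0]-p[3])[[1,0]]),np.arctan2(*(p[1]-p[2])[[1,0]])]))
print(px2w(c,315+(187+.5)/4.7-.5,150+(280+.5)/4.7-.5,.133))
E
```

```text
[[ 0.6704 -0.1158  0.093 ]
 [ 0.6653 -0.2505  0.093 ]
 [ 0.3729 -0.2382  0.093 ]
 [ 0.3787 -0.1029  0.093 ]] [ 0.5218 -0.1769  0.093 ] [-2.5293 -2.4153]
[ 0.5212 -0.1744  0.133 ]
```

```bash
python3 -c "
from plant import robot
print(robot.close_job())"
```

```text
the job is handed in; nothing more can be done
None
```

The job is handed in at about 71 s of the 210 s allowed. All three weights were present and were weighed one at a time, smallest first.

- **Lid off:** I lifted it by the knob and laid it flat on the mat. The wrist view showed the mat on all the edges I could see.
- **Weighing:** Each weight stood upright inside the ring on the pan and was left to settle. The pan sank about 5, 8 and 12 mm, judged from the gripper height at release. The largest kept it about 10 mm short of its stop.
- **In the box:** Each weight was then lifted off and stood upright in the box before I took the next. A picture taken before closing showed all three standing.
- **Lid back on:** The last top view puts the lid's centre at (0.522, -0.177), turned -2.5°. I measured the box at (0.522, -0.177), turned about -2.7°. That leaves an overhang of roughly 10 mm all round.
- **Everything else:** In the last top view the other things look where they started, with the scale mostly hidden under the arm. The gripper was clear of everything, and I saw no knocked object.

The camera estimates differed by 1–3 mm and about 1°, within the lid's overhang. No check failed.

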